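# Slide the tablet cassette home into its leaning sleeve

## Task

Put the loose weekly tablet cassette away: slide it, nose first with its orange end outward, into the empty orange-rimmed sleeve that leans on the counter, then push it fully home against the dragging carriage inside until it stops. Press firmly but do not ram or force it, and leave the vial, bottle, counting tray and measuring cup where they stand.

Things in the scene. Friction and masses are not known exactly. Their poses are not given: they have to be found in the camera images.
- cassette: weekly tablet cassette, white rigid bar 160 long, 36 wide, 23.5 mm tall, 140 g, seven small lids on top, lying flat on the counter. Origin: centre of its underside. x runs along it towards the orange tail end (x = +80), z up through the lids (z = 23.5 at the top). The nose end (x = -80) is stepped: its last 8 mm are only 33 wide and 21 tall
- cassette_tail (a point): centre of the orange tail face of the cassette (80 mm along x and 11.75 mm up from its origin); axes as the cassette's
- case: the EMPTY sleeve: white tube, orange-rimmed mouth, fixed on a grey stand. Origin: centre of the mouth, 90 mm up. x: along the bore, OUT of the mouth, away from the robot, 20 deg upward; z: normal to its top wall. Bore 38.5 (y) x 26.5 (z), walls 4, length 166 mm. The cassette goes in along -x, its x along the sleeve's; fully home its orange face stands 14 mm out of the mouth
- carriage (a joint): black carriage inside the empty sleeve: its face starts 76 to 111 mm below the mouth (76 mm at value 0, in m), drags with about 5 N, stays where left, and is pushed ahead of the cassette to a hard stop at 0.070 (face 146 mm deep)
- case_full: a like sleeve with a blue rim, already filled by a fixed cassette with a blue tail; same size, axes and origin as the empty sleeve; left or right of it. Leave it alone
- amber_vial: amber vial with a white cap, 41 mm wide, 68 mm tall, bystander; origin at the centre of its underside
- stock_bottle: white bottle with a green label, 48 mm wide, 78 mm tall, bystander; origin at the centre of its underside
- counting_tray: pale tablet counting tray 140 x 110 x 16 mm, bystander; origin at the centre of its underside
- measuring_cup: clear measuring cup, 52 mm wide, 50 mm tall, bystander; origin at the centre of its underside
There are look-alikes about, which are no part of the job. Leave any blue or purple look-alike of the cassette alone.

How it is judged (in metres and radians):
At the end, for the whole second after the job is handed in: the cassette lies in the empty orange-rimmed sleeve, orange end out, its tail face 8 to 18 mm outside the mouth (14 mm is fully home), centred within 4 mm across the bore, its axis within 0.06 rad of the sleeve's, and at rest (x of cassette_tail in the frame of case between 0.008 and 0.018 m and y of cassette_tail in the frame of case between -0.004 and 0.004 m and z of cassette_tail in the frame of case between -0.004 and 0.004 m and angle between the x axis of cassette and the x axis of case, either way round below 0.06 rad and linear speed of cassette below 0.01 m/s); the robot touches nothing.
It fails at once if the vial, bottle, tray or cup is moved by more than 30 mm (distance of any of amber_vial, stock_bottle, counting_tray, measuring_cup from where it was at the start of the episode above 0.03 m).
It fails at once if the vial, bottle, tray or cup is tipped over (angle between any of amber_vial, stock_bottle, counting_tray, measuring_cup's own z axis and vertical above 0.6 rad).
It fails at once if the cassette is rammed or forced (over 40 N) against the sleeve (contact force between cassette and case above 40 N).
It fails at once if the filled sleeve is hit (over 25 N) (contact force between case_full and anything else above 25 N).
It also fails if it takes over 59 s, if anything falls off the work surface, if the arm or the gripper's body presses on something with over 40 N, if the wrist force passes 120 N, or if a joint passes its speed limit or range.

## Robot

A 6-joint arm with a two-finger parallel gripper is mounted at the origin on the work surface. World frame = base frame: x ahead of the robot, y to its left, z up, the work surface at z = 0. Lengths are in m, angles in degrees, forces in N, time in s.
With the tool pointing down it reaches from about 0.35 to 0.875 m from the base axis. Payload 4.2 kg.
Tool frame: the origin (TCP) lies on the mounting face of the last link; the fingertips stand 182 mm ahead of it and the grasp point (between the pads) lies 164 mm ahead of it (r.tcp_to_grasp is the distance from the TCP to the grasp point, in m); z points along the fingers, y is the line along which they close (so a half turn about z gives the same grasp; the last joint's range is limited). The gripper opens to 87 mm and grips with 3 to 60 N. Pads are 19 mm wide; open, the fingers measure 117 mm over their backs; the gripper's body (75 mm by 190 mm) begins 51 mm behind the grasp point.
Start: joints at [-48.552, 22.042, 0.453, 0, -68.411, -14.817], TCP at [0.28, -0.559, 0.405] pointing down, gripper open.
Joint ranges: [-179.83, 179.83], [-69.29, 118.12], [-61.27, 80.66], [-181.25, 117.63], [-171.15, -9.14], [-177.46, 177.46]. Speed limits (degrees/s): [159.86, 159.86, 180, 180, 180, 180].

## Interface

Orientations are given as a 3x3 rotation matrix whose columns are the frame's x, y, z axes.
In Python, from station import sense, eyes, r gives the robot as it stands.
- The arm moves only by the tool jog_arm, never from a script. Its argument "increments" is a list of rows, each a list of 4 numbers: the shift along the tool's x, y, z normalised to -1 to 1, where 1 is 0.02 m, then the turn about the tool's z normalised to -1 to 1, where 1 is 0.08 rad. A call has 1 to 10 rows; each row shifts and turns the commanded pose from where the row before left it, along the tool's axes as they then stand; what a row does not reach is not made up. A row lasts 1/10 s, in which the tool goes at most 50 mm and 8.59 degrees, less where a joint would pass 70% of its speed; a pose out of reach is approached as far as the arm can. A call with a number of a shift or a turn outside -1 to 1 is refused whole. A call with a gripper value outside its range is refused whole. "grip" is the finger opening in mm, from 0 to 87, set as the call begins (left out, the last holds). The fingers move at their own pace and stop on an object; the grip force is fixed at half the most. Time passes only in rows, so rows that do not move let the fingers close. It gives the time, the measured TCP pose, the force, the opening and the grip force at its end, in the units of the state.
- sense(): the state, without advancing time (a new reading comes with each control period).
- eyes.capture(name): name is "scene" or "top" or "wrist"; returns the picture (400x640x3 uint8, blue, green, red); there is no depth.
- eyes.get_calibration(name): a dict with "camera_matrix" (3x3 intrinsics, pixels), "k1" (the pictures are not rectified: a ray, as slopes to the right and down, at radius r is drawn at 1 + k1 r^2 times it, then the intrinsics apply), "R" (3x3) and "t" (3): a world point X has camera coordinates R X + t; the wrist camera has in their place "T_tool_cam" (4x4, takes a point from camera to tool coordinates, whose origin is the TCP and whose axes are the flange's). Camera axes: x right, y down, z forward; pixel columns grow to the right and rows downward; lengths in m; the calibration is good to about 2 mm. A picture is of the moment at which its call begins: read the wrist's pose just before it. get_calibration takes no time and is no camera call.
- r.finish_job(): hands the job in; it is judged then, once.
Trained networks look in the newest picture that a camera, given by its name, has taken for a name from the list of things; names that differ only in an ending like _2 or _b are one class to them, and where a whole thing is asked for, a point or a joint stands for the part that bears it (a point fixed in the world has none). Each returns a list of dicts, best first, with "conf" (0 to 1); they miss things now and then, are a little off and sometimes report something else, mostly with a low value. They report only what shows in the picture. A call takes as long as a camera call. They do not tell look-alikes from the thing itself.
- eyes.spot_in(camera, name): "centre" ([x, y, z] in m, in world coordinates, good to about 4 mm: the middle of the surface that is visible of it).
- eyes.outline_of(camera, name): "mask" (400x640 bool, what is visible of it).
The state is a dict: "time_s": time; "joints": joint angles; "joint_velocities": joint speeds; "effort": joint torques, N m; "tcp_pos": TCP position; "ee_rot": TCP orientation; "wrist_force": force on the tool from outside, world axes, zero at the start; "moment": the same for the moment, N m; "gripper_width": opening from 0.0 (shut) to 1.0 (fully open); "gripper_force": force on a finger pad.
Only numpy, scipy, OpenCV 4.12 (cv2) and the standard library are available. Lean on these libraries where they do the work, as an engineer would, in place of code of your own. Each camera call takes 0.05 s, during which the arm holds its last target. There are 200 camera calls.

## Working session

There is one attempt and no reset: what is moved stays moved. The work goes in short steps, Python scripts to look and compute and a tool call to move; the robot and the scene stay as the last step left them, time stands still between calls to the robot, and variables do not carry over. Pictures are saved under pics/ and viewed, at most 10 in all, crops included, and the job is handed in when it is done.

Besides the shell and the picture viewer there is one more tool, called after "Emit:" in YAML: its name, and indented under it one key for each argument. jog_arm: Moves the arm, as the interface text tells. Its arguments: {"type":"object","properties":{"increments":{"type":"array"},"grip":{"type":"number"}},"required":["increments"]}

```bash
mkdir -p pics; ls
python3 - <<'E'
from station import sense, eyes, r
import cv2,numpy as np
for n in ["scene","top"]:
    cv2.imwrite(f"pics/{n}0.png",eyes.capture(n))
    c=eyes.get_calibration(n); print(n,c)
    for o in ["cassette","case","case_full","amber_vial","stock_bottle","counting_tray","measuring_cup"]:
        print(n,o,[(np.round(d["centre"],3).tolist(),round(d["conf"],2)) for d in eyes.spot_in(n,o)])
print(eyes.get_calibration("wrist")); print(sense())
E
```

```text
pics
scene {'camera_matrix': array([[380.98540478,   0.        , 313.72078617],
       [  0.        , 380.98540478, 198.74139753],
       [  0.        ,   0.        ,   1.        ]]), 'k1': 0.024351401633740284, 'R': array([[ 0.62614943,  0.77962203, -0.01124179],
       [ 0.48390357, -0.39986917, -0.77842276],
       [-0.61137078,  0.48196902, -0.62763973]]), 't': array([-0.34241723, -0.19608752,  1.48860005])}
scene cassette [([0.396, 0.432, 0.022], 0.93), ([0.538, 0.192, 0.022], 0.77), ([0.682, 0.341, 0.028], 0.76), ([0.33, 0.238, 0.019], 0.56)]
scene case [([0.536, -0.208, 0.077], 0.62), ([0.553, 0.428, 0.048], 0.28)]
scene case_full [([0.51, -0.056, 0.088], 0.86)]
scene amber_vial [([0.737, 0.205, 0.05], 0.55)]
scene stock_bottle [([0.549, 0.428, 0.048], 0.65), ([0.537, 0.188, 0.025], 0.56)]
scene counting_tray [([0.759, -0.002, 0.005], 0.75), ([0.55, 0.426, 0.049], 0.69)]
scene measuring_cup [([0.632, -0.383, 0.033], 0.58)]
top {'camera_matrix': array([[413.69698379,   0.        , 316.8928851 ],
       [  0.        , 413.69698379, 204.05214685],
       [  0.        ,   0.      
[... 1346 characters left out ...]
836e+01, -1.48170535e+01]), 'joint_velocities': array([-0.1024001 ,  0.01887012, -0.02014796,  0.02165334,  0.09909809,
       -0.01029721]), 'effort': array([ 5.92270953e-04, -3.90412760e+01,  1.87612295e+01,  4.22400668e+00,
        1.55836990e-02, -7.71649582e-06]), 'tcp_pos': array([ 0.28014077, -0.55865758,  0.4047953 ]), 'ee_rot': array([[-8.93927935e-01, -4.48210715e-01,  4.92542534e-05],
       [-4.48210716e-01,  8.93927935e-01, -3.61671270e-05],
       [-2.78192592e-05, -5.44070893e-05, -9.99999998e-01]]), 'wrist_force': array([-0.02929268, -0.24046675,  0.15500247]), 'moment': array([-0.00044805, -0.00614636, -0.04875244]), 'gripper_force': 0.0, 'gripper_width': 1.0012289933483434}
```

View pics/scene0.png

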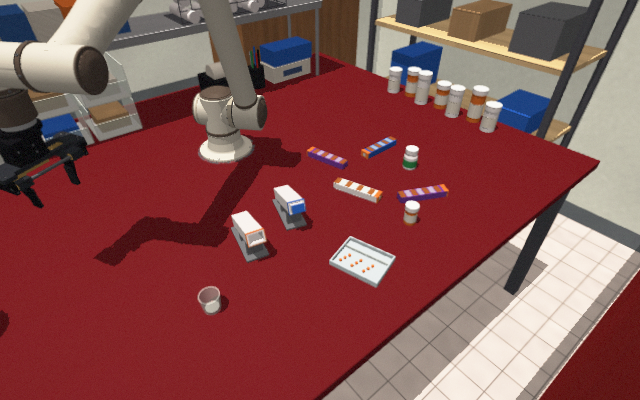

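View pics/top0.png

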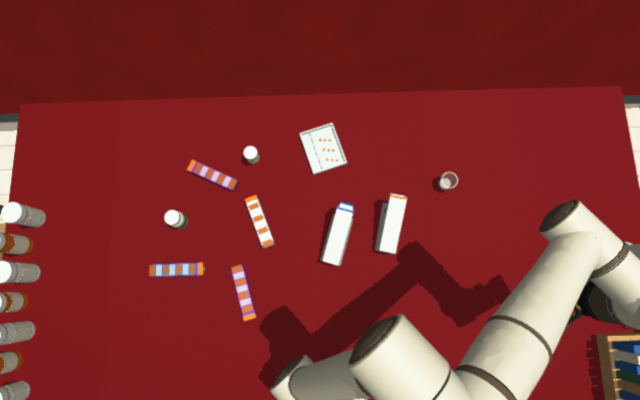

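The scene shows the white cassette at about (358,189) and the orange-rimmed sleeve at (250,235), with the filled blue one at (290,207). In the top view the cassette is at (259,221) and the empty sleeve at (391,222), its mouth away from the robot. I'll zoom in to tell tail from nose and fit both poses.

```bash
cat > h.py <<'E'
from station import sense, eyes, r
import cv2,numpy as np
from scipy.optimize import least_squares
np.set_printoptions(precision=4,suppress=True)
def cam(n,s=None):
    c=eyes.get_calibration(n); K=c["camera_matrix"]
    if n=="wrist":
        s=s or sense(); T=np.eye(4); T[:3,:3]=s["ee_rot"]; T[:3,3]=s["tcp_pos"]; W=np.linalg.inv(T@c["T_tool_cam"]); R,t=W[:3,:3],W[:3,3]
    else: R,t=c["R"],c["t"]
    return K,c["k1"],R,t
def proj(C,X):
    K,k,R,t=C; p=np.atleast_2d(X)@R.T+t; q=p[:,:2]/p[:,2:]; q=q*(1+k*(q**2).sum(1,keepdims=True))
    return q@K[:2,:2].T+K[:2,2]
def ray(C,uv,z):
    """pixel -> world point on plane height z"""
    K,k,R,t=C; d=(np.atleast_2d(uv)-K[:2,2])/[K[0,0],K[1,1]]; q=d.copy()
    for _ in range(20): q=d/(1+k*(q**2).sum(1,keepdims=True))
    v=np.c_[q,np.ones(len(q))]@R; o=-R.T@t
    return o+v*((z-o[2])/v[:,2])[:,None]
E
python3 - <<'E'
from h import *
a=cv2.imread("pics/top0.png"); b=cv2.imread("pics/scene0.png")
A=cv2.resize(a[180:280,230:330],(400,400),interpolation=cv2.INTER_CUBIC)
A2=cv2.resize(a[180:280,320:420],(400,400),interpolation=cv2.INTER_CUBIC)
cv2.imwrite("pics/z.png",np.hstack([A,A2]))
C=cam("top"); m=[d for d in eyes.outline_of("top","cassette")]
for d in m:
    ys,xs=np.nonzero(d["mask"]); 
    rc=cv2.minAreaRect(np.c_[xs,ys].astype(np.float32)); print(d["conf"],rc, ray(C,[rc[0]],.0235))
print(ray(C,[[251,197],[268,246]],.0235))
E
```

```text
0.85 ((258.97808837890625, 221.6897735595703), (52.54299545288086, 12.131879806518555), 70.01689910888672) [[0.525  0.1956 0.0235]]
0.78 ((213.50003051757812, 175.5), (52.32398986816406, 13.86362075805664), 26.56505012512207) [[0.6742 0.337  0.0235]]
0.59 ((176.54071044921875, 268.9774475097656), (12.405900955200195, 55.451881408691406), 87.61405944824219) [[0.3897 0.4421 0.0235]]
[[0.6024 0.22   0.0235]
 [0.4505 0.1686 0.0235]]
```

View pics/z.png

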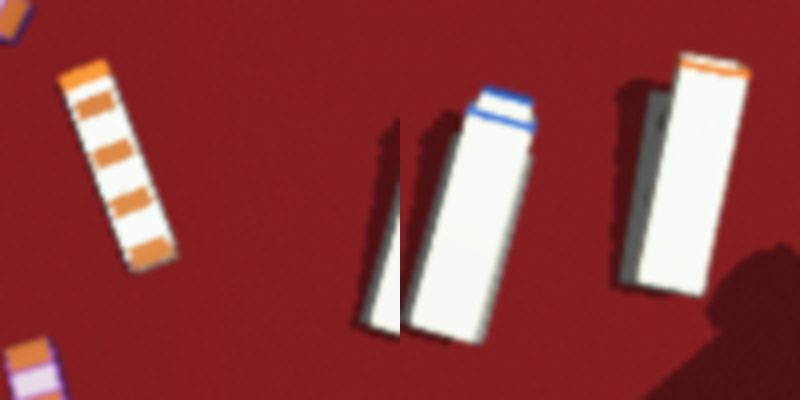

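The crop shows the bright orange tail at top (252,198), away from the robot. The cassette yaw is about 18.7° and the sleeve's about -11°. I'll plan the travel to a viewing pose over the cassette.

```bash
cat >> h.py <<'E'
def plan(pos,yaw=None,n=None,step=.019):
    """print jog rows from the present pose to tcp pos / tool-x yaw (deg), tool down"""
    s=sense(); p=s["tcp_pos"]; R=s["ee_rot"]; d=np.array(pos)-p
    y0=np.degrees(np.arctan2(R[1,0],R[0,0])); dy=0 if yaw is None else yaw-y0
    dy=(dy+180)%360-180
    if yaw is not None and abs(y0-yaw)<340 and abs(y0-yaw)>170: dy=yaw-y0
    n=n or int(max(np.ceil(np.abs(d).max()/step),np.ceil(abs(dy)/4.5),np.ceil(np.linalg.norm(d)/step),1))
    rows=[]
    for i in range(n):
        a=np.radians(y0+dy*i/n); c,q=np.cos(a),np.sin(a)
        A=np.array([[c,q,0],[q,-c,0],[0,0,-1]])
        rows.append(np.round(np.r_[A.T@d/n/.02,-np.radians(dy)/n/.08],3).tolist())
    print("yaw",y0,"t",s["time_s"])
    for i in range(0,n,10): print(str(rows[i:i+10]).replace(" ",""))
E
python3 - <<'E'
from h import *
plan([.526,.1945,.385],18.7)
E
```

```text
yaw -153.36958384380077 t 0.85
[[-0.664,0.67,0.024,-0.894],[-0.71,0.621,0.024,-0.894],[-0.752,0.569,0.024,-0.894],[-0.791,0.514,0.024,-0.894],[-0.826,0.456,0.024,-0.894],[-0.856,0.396,0.024,-0.894],[-0.882,0.334,0.024,-0.894],[-0.904,0.27,0.024,-0.894],[-0.921,0.204,0.024,-0.894],[-0.933,0.138,0.024,-0.894]]
[[-0.94,0.071,0.024,-0.894],[-0.943,0.004,0.024,-0.894],[-0.941,-0.064,0.024,-0.894],[-0.934,-0.131,0.024,-0.894],[-0.922,-0.197,0.024,-0.894],[-0.906,-0.263,0.024,-0.894],[-0.885,-0.327,0.024,-0.894],[-0.859,-0.389,0.024,-0.894],[-0.829,-0.449,0.024,-0.894],[-0.795,-0.507,0.024,-0.894]]
[[-0.757,-0.563,0.024,-0.894],[-0.715,-0.616,0.024,-0.894],[-0.669,-0.665,0.024,-0.894],[-0.62,-0.711,0.024,-0.894],[-0.567,-0.754,0.024,-0.894],[-0.512,-0.792,0.024,-0.894],[-0.454,-0.827,0.024,-0.894],[-0.394,-0.857,0.024,-0.894],[-0.332,-0.883,0.024,-0.894],[-0.268,-0.904,0.024,-0.894]]
[[-0.202,-0.921,0.024,-0.894],[-0.136,-0.933,0.024,-0.894],[-0.069,-0.941,0.024,-0.894],[-0.002,-0.943,0.024,-0.894],[0.066,-0.941,0.024,-0.894],[0.133,-0.934,0.024,-0.894],[0.199,-0.922,0.024,-0.894],[0.265,-0.905,0.024,-0.894],[0.329,-0.884,0.024,-0.894],[0.391,-0.858,0.024,-0.894]]
[[0.451,-0.828,0.024,-0.894],[0.509,-0.794,0.024,-0.894]]
```

Emit:
jog_arm:
  increments:
    - [-0.66,0.67,0.02,-0.9]
    - [-0.71,0.62,0.02,-0.9]
    - [-0.75,0.57,0.02,-0.9]
    - [-0.79,0.51,0.02,-0.9]
    - [-0.83,0.46,0.02,-0.9]
    - [-0.86,0.4,0.02,-0.9]
    - [-0.88,0.33,0.02,-0.9]
    - [-0.9,0.27,0.02,-0.9]
    - [-0.92,0.2,0.02,-0.9]
    - [-0.93,0.14,0.02,-0.9]

```text
time_s: 1.85
tcp_pos: [0.3384, -0.3786, 0.4009]
ee_rot: [[-0.374, -0.928, 0.0], [-0.928, 0.374, -0.0], [0.0, -0.0, -1.0]]
wrist_force: [-0.4, 0.1, -0.3]
gripper_width: 1.004
gripper_force: 0.0
```

Emit:
jog_arm:
  increments:
    - [-0.94,0.07,0.02,-0.9]
    - [-0.94,0,0.02,-0.9]
    - [-0.94,-0.06,0.02,-0.9]
    - [-0.93,-0.13,0.02,-0.9]
    - [-0.92,-0.2,0.02,-0.9]
    - [-0.91,-0.26,0.02,-0.9]
    - [-0.89,-0.33,0.02,-0.9]
    - [-0.86,-0.39,0.02,-0.9]
    - [-0.83,-0.45,0.02,-0.9]
    - [-0.8,-0.51,0.02,-0.9]

```text
time_s: 2.85
tcp_pos: [0.3957, -0.1988, 0.397]
ee_rot: [[0.331, -0.944, 0.001], [-0.944, -0.331, -0.0], [0.0, -0.001, -1.0]]
wrist_force: [0.3, 0.1, -0.7]
gripper_width: 1.002
gripper_force: 0.0
```

Emit:
jog_arm:
  increments:
    - [-0.76,-0.56,0.02,-0.9]
    - [-0.72,-0.62,0.02,-0.9]
    - [-0.67,-0.67,0.02,-0.9]
    - [-0.62,-0.71,0.02,-0.9]
    - [-0.57,-0.75,0.02,-0.9]
    - [-0.51,-0.79,0.02,-0.9]
    - [-0.45,-0.83,0.02,-0.9]
    - [-0.39,-0.86,0.02,-0.9]
    - [-0.33,-0.88,0.02,-0.9]
    - [-0.27,-0.9,0.02,-0.9]

```text
time_s: 3.85
tcp_pos: [0.452, -0.0187, 0.393]
ee_rot: [[0.871, -0.491, 0.001], [-0.491, -0.871, 0.0], [0.0, -0.0, -1.0]]
wrist_force: [-0.2, 0.7, 0.1]
gripper_width: 1.001
gripper_force: 0.0
```

Emit:
jog_arm:
  increments:
    - [-0.2,-0.92,0.02,-0.9]
    - [-0.14,-0.93,0.02,-0.9]
    - [-0.07,-0.94,0.02,-0.9]
    - [0,-0.94,0.02,-0.9]
    - [0.07,-0.94,0.02,-0.9]
    - [0.13,-0.93,0.02,-0.9]
    - [0.2,-0.92,0.02,-0.9]
    - [0.27,-0.9,0.02,-0.9]
    - [0.33,-0.88,0.02,-0.9]
    - [0.39,-0.86,0.02,-0.9]

```text
time_s: 4.85
tcp_pos: [0.5076, 0.1612, 0.3889]
ee_rot: [[0.979, 0.205, 0.0], [0.205, -0.979, 0.0], [0.0, -0.0, -1.0]]
wrist_force: [1.2, 0.3, -0.7]
gripper_width: 0.997
gripper_force: 0.0
```

Emit:
jog_arm:
  increments:
    - [0.45,-0.83,0.02,-0.8]
    - [0.51,-0.8,0.02,-0.8]
    - [0,0,0,0]

```text
time_s: 5.15
tcp_pos: [0.519, 0.1983, 0.3877]
ee_rot: [[0.945, 0.327, 0.001], [0.327, -0.945, 0.0], [0.001, -0.0, -1.0]]
wrist_force: [0.2, -0.0, -0.1]
gripper_width: 1.004
gripper_force: 0.0
```

```bash
cat >> h.py <<'E'
from scipy.optimize import minimize
def sil(C,X,S=8):
    m=np.zeros((400,640),np.uint8); h=cv2.convexHull(proj(C,X).astype(np.float32))
    h=np.round((h)*16).astype(np.int32)
    return cv2.fillConvexPoly(m,h,255,cv2.LINE_AA,4).astype(float)/255
def box(x0,x1,w,z0,z1): return np.array([[x,y,z] for x in(x0,x1) for y in(-w/2,w/2) for z in(z0,z1)])
def casX(p): # x,y,yaw(rad) on counter
    B=box(-.08,.08,.036,0,.0235); c,s=np.cos(p[2]),np.sin(p[2])
    return B@np.array([[c,s,0],[-s,c,0],[0,0,1]])+[p[0],p[1],0]
def fit(C,mask,p0,f,d):
    p0=np.array(p0,float); d=np.array(d); m=mask.astype(float)
    g=lambda q: np.abs(sil(C,f(p0+q*d))-m).sum()
    S=np.vstack([np.zeros(len(d)),np.eye(len(d))])
    o=minimize(g,S[0],method="Nelder-Mead",options=dict(initial_simplex=S,xatol=.01,fatol=.1,maxiter=600))
    return p0+o.x*d,o.fun/m.sum()
E
python3 - <<'E'
from h import *
C=cam("wrist"); im=eyes.capture("wrist"); cv2.imwrite("pics/w1.png",im)
pr=proj(C,[[.526,.1945,.0235]])[0]; print("exp px",pr)
for d in eyes.outline_of("wrist","cassette"):
    m=d["mask"]; ys,xs=np.nonzero(m); print(d["conf"],xs.mean(),ys.mean(),m.sum())
    if m[int(pr[1]),int(pr[0])]:
        for p0 in ([.526,.1945,.326],[.53,.19,.30]): print(fit(C,m,p0,casX,[.005,.005,.05]))
        hsv=cv2.cvtColor(im,cv2.COLOR_BGR2HSV)
        bg=((hsv[...,0]<8)|(hsv[...,0]>170))&(hsv[...,1]>150)
        m2=(~bg)&(cv2.dilate(m.astype(np.uint8),np.ones((9,9)))>0); print(fit(C,m2,[.526,.1945,.326],casX,[.005,.005,.05]))
E
```

```text
exp px [326.0507 166.8312]
0.97 274.9394299287411 16.600950118764846 1684
0.86 237.04440877474585 321.7137506688068 1869
0.64 324.90990802675583 158.53323578595317 4784
(array([0.5264, 0.196 , 0.3433]), np.float64(0.0815094432421798))
(array([0.5264, 0.196 , 0.3426]), np.float64(0.08151518132336548))
(array([0.5269, 0.1957, 0.3534]), np.float64(0.032133624975144166))
0.56 77.10656016315431 205.29027872195786 5884
```

View pics/w1.png

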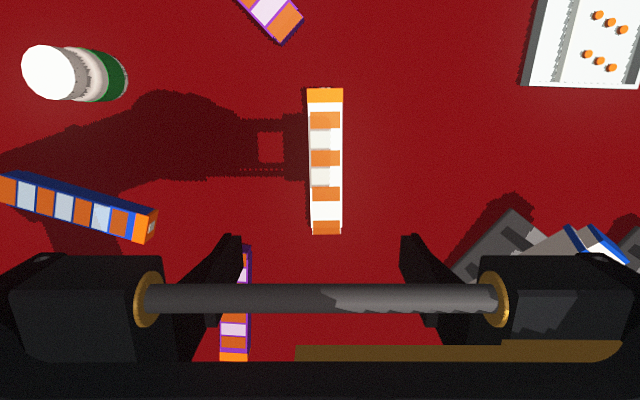

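The wrist view shows the cassette upright in the frame, spanning (325,88) to (325,234), with its orange tail up and clear finger room on both sides. The fit gives (0.527, 0.196) at 20.2°. I'll grip at x=+40 on the cassette.

Run:
```python
from h import *
plan([.5644,.2095,.188],20.2,n=12)
```

```text
yaw 18.951318216551087 t 5.25
[[0.199,0.012,0.832,-0.023],[0.199,0.012,0.832,-0.023],[0.199,0.013,0.832,-0.023],[0.199,0.013,0.832,-0.023],[0.199,0.013,0.832,-0.023],[0.199,0.014,0.832,-0.023],[0.199,0.014,0.832,-0.023],[0.199,0.014,0.832,-0.023],[0.199,0.015,0.832,-0.023],[0.199,0.015,0.832,-0.023]]
[[0.199,0.015,0.832,-0.023],[0.198,0.016,0.832,-0.023]]
```

Emit:
jog_arm:
  increments:
    - [0.2,0.014,0.83,-0.023]
    - [0.2,0.014,0.83,-0.023]
    - [0.2,0.014,0.83,-0.023]
    - [0.2,0.014,0.83,-0.023]
    - [0.2,0.014,0.83,-0.023]
    - [0.2,0.014,0.83,-0.023]
    - [0.2,0.014,0.83,-0.023]
    - [0.2,0.014,0.83,-0.023]
    - [0.2,0.014,0.83,-0.023]
    - [0.2,0.014,0.83,-0.023]

```text
time_s: 6.25
tcp_pos: [0.5572, 0.2064, 0.2217]
ee_rot: [[0.94, 0.341, 0.0], [0.341, -0.94, 0.0], [0.0, 0.0, -1.0]]
wrist_force: [1.0, 0.1, -0.4]
gripper_width: 1.0
gripper_force: 0.0
```

Emit:
jog_arm:
  increments:
    - [0.2,0.014,0.83,-0.023]
    - [0.2,0.014,0.83,-0.023]
    - [0,0,0,0]

```text
time_s: 6.55
tcp_pos: [0.5644, 0.2086, 0.1865]
ee_rot: [[0.939, 0.344, -0.004], [0.344, -0.939, -0.002], [-0.005, 0.001, -1.0]]
wrist_force: [-1.0, -0.3, -0.4]
gripper_width: 0.999
gripper_force: 0.0
```

Emit:
jog_arm:
  increments:
    - [0,0,0,0]
    - [0,0,0,0]
    - [0,0,0,0]
    - [0,0,0,0]
    - [0,0,0,0]
    - [0,0,0,0]
  grip: 20

```text
time_s: 7.15
tcp_pos: [0.5648, 0.2096, 0.189]
ee_rot: [[0.938, 0.346, 0.0], [0.346, -0.938, 0.0], [0.0, -0.0, -1.0]]
wrist_force: [0.1, 0.7, 0.5]
gripper_width: 0.539
gripper_force: 0.0
```

Emit:
jog_arm:
  increments:
    - [0,0,0,0]
    - [0,0,0,0]
    - [0,0,0,0]
    - [0,0,0,0]

```text
time_s: 7.55
tcp_pos: [0.5648, 0.2095, 0.1888]
ee_rot: [[0.938, 0.346, -0.0], [0.346, -0.938, 0.0], [-0.0, -0.0, -1.0]]
wrist_force: [-0.0, -0.1, -0.2]
gripper_width: 0.414
gripper_force: 30.0
```

Emit:
jog_arm:
  increments:
    - [0,0,-0.3,0]
    - [0,0,-0.8,0]
    - [0,0,-0.8,0]
    - [0,0,-0.8,0]
    - [0,0,-0.8,0]
    - [0,0,-0.8,0]
    - [0,0,-0.8,0]
    - [0,0,-0.8,0]
    - [0,0,-0.8,0]
    - [0,0,-0.8,0]

```text
time_s: 8.55
tcp_pos: [0.5645, 0.2093, 0.3392]
ee_rot: [[0.938, 0.346, -0.001], [0.346, -0.938, -0.0], [-0.001, -0.0, -1.0]]
wrist_force: [0.2, -0.3, -2.4]
gripper_width: 0.411
gripper_force: 30.0
```

Run:
```python
from h import *
ims=[eyes.capture("top"),eyes.capture("scene"),eyes.capture("wrist")]
for n,i in zip(("top1","scene1","w2"),ims): cv2.imwrite(f"pics/{n}.png",i)
A=cv2.resize(ims[1][120:280,200:440],(720,480))
cv2.imwrite("pics/z2.png",A)
print(sense()["gripper_force"])
```

```text
29.98939275741577
```

View pics/z2.png

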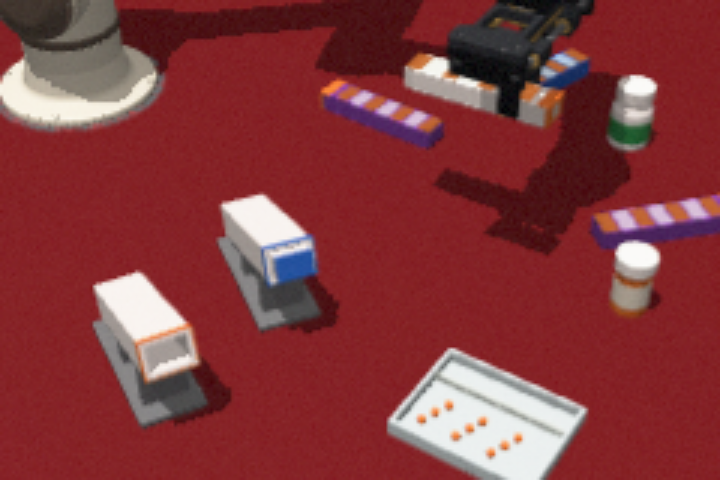

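The cassette is held at x≈+40, level and lifted. The empty orange-rimmed sleeve shows at scene (250,235) with its mouth facing outward. Next I'll fit the sleeve pose in the top and scene pictures.

```bash
cat >> h.py <<'E'
P=np.radians(20)
def Rc(yaw):
    c,s=np.cos(yaw),np.sin(yaw)
    x=np.array([c*np.cos(P),s*np.cos(P),np.sin(P)]); y=np.array([-s,c,0])
    return np.c_[x,y,np.cross(x,y)]
def caseX(p): return box(-.166,0,.0465,-.01725,.01725)@Rc(p[2]).T+[p[0],p[1],.09]
def white(im,C,p,grow=12):
    hsv=cv2.cvtColor(im,cv2.COLOR_BGR2HSV); h,s,v=hsv[...,0].astype(int),hsv[...,1],hsv[...,2]
    w=((s<60)&(v>140))|((h>8)&(h<28)&(s>60)&(v>120))
    roi=cv2.dilate((sil(C,caseX(p))>.5).astype(np.uint8),np.ones((grow,grow)))
    return w&(roi>0)
def fit2(obs,p0,d):
    d=np.array(d,float); p0=np.array(p0,float)
    g=lambda q: sum(np.abs(sil(C,caseX(p0+q*d))-m).sum() for C,m in obs)
    S=np.vstack([np.zeros(3),np.eye(3)])
    o=minimize(g,S[0],method="Nelder-Mead",options=dict(initial_simplex=S,xatol=.01,fatol=.1,maxiter=600))
    return p0+o.x*d,o.fun/sum(m.sum() for _,m in obs)
E
python3 - <<'E'
from h import *
T,S=cam("top"),cam("scene"); a,b=cv2.imread("pics/top1.png"),cv2.imread("pics/scene1.png")
p=np.r_[ray(T,[[397,198]],.1)[0,:2],np.radians(-12)]; print(p)
for k in range(3):
    oT,oS=(T,white(a,T,p)),(S,white(b,S,p))
    print("T",fit2([oT],p,[.01,.01,.1])); print("S",fit2([oS],p,[.01,.01,.1]))
    p,e=fit2([oT,oS],p,[.01,.01,.1]); print(p,np.degrees(p[2]),e)
E
```

```text
[ 0.5702 -0.2123 -0.2094]
T (array([ 0.5794, -0.2181, -0.2185]), np.float64(0.09242502044464732))
S (array([ 0.579 , -0.2159, -0.2374]), np.float64(0.11176198634793723))
[ 0.5793 -0.2169 -0.2224] -12.741720519683366 0.11599964186587876
T (array([ 0.5794, -0.2177, -0.214 ]), np.float64(0.09306403453719023))
S (array([ 0.5792, -0.2161, -0.2375]), np.float64(0.11153898452584916))
[ 0.5793 -0.2169 -0.2224] -12.741720519683366 0.11599964186587876
T (array([ 0.5794, -0.2177, -0.214 ]), np.float64(0.09306403453719023))
S (array([ 0.5792, -0.2161, -0.2375]), np.float64(0.11153898452584916))
[ 0.5793 -0.2169 -0.2224] -12.741720519683366 0.11599964186587876
```

Run:
```python
from h import *
plan([.452,-.188,.38],-12.7)
```

```text
yaw 20.230837118423004 t 8.7
[[-0.553,0.759,-0.092,0.327],[-0.533,0.773,-0.092,0.327],[-0.513,0.787,-0.092,0.327],[-0.492,0.8,-0.092,0.327],[-0.471,0.813,-0.092,0.327],[-0.449,0.825,-0.092,0.327],[-0.428,0.836,-0.092,0.327],[-0.406,0.847,-0.092,0.327],[-0.383,0.857,-0.092,0.327],[-0.361,0.867,-0.092,0.327]]
[[-0.338,0.876,-0.092,0.327],[-0.315,0.885,-0.092,0.327],[-0.292,0.893,-0.092,0.327],[-0.268,0.9,-0.092,0.327],[-0.245,0.907,-0.092,0.327],[-0.221,0.913,-0.092,0.327],[-0.197,0.918,-0.092,0.327],[-0.173,0.923,-0.092,0.327],[-0.149,0.927,-0.092,0.327],[-0.125,0.931,-0.092,0.327]]
[[-0.1,0.934,-0.092,0.327],[-0.076,0.936,-0.092,0.327]]
```

Emit:
jog_arm:
  increments:
    - [-0.55,0.76,-0.09,0.33]
    - [-0.53,0.77,-0.09,0.33]
    - [-0.51,0.79,-0.09,0.33]
    - [-0.49,0.8,-0.09,0.33]
    - [-0.47,0.81,-0.09,0.33]
    - [-0.45,0.83,-0.09,0.33]
    - [-0.43,0.84,-0.09,0.33]
    - [-0.41,0.85,-0.09,0.33]
    - [-0.38,0.86,-0.09,0.33]
    - [-0.36,0.87,-0.09,0.33]

```text
time_s: 9.7
tcp_pos: [0.5131, 0.0271, 0.357]
ee_rot: [[0.996, 0.087, 0.0], [0.087, -0.996, 0.0], [0.0, -0.0, -1.0]]
wrist_force: [-0.4, -0.4, -1.4]
gripper_width: 0.412
gripper_force: 30.0
```

Emit:
jog_arm:
  increments:
    - [-0.34,0.88,-0.09,0.33]
    - [-0.32,0.89,-0.09,0.33]
    - [-0.29,0.89,-0.09,0.33]
    - [-0.27,0.9,-0.09,0.33]
    - [-0.25,0.91,-0.09,0.33]
    - [-0.22,0.91,-0.09,0.33]
    - [-0.2,0.92,-0.09,0.33]
    - [-0.17,0.92,-0.09,0.33]
    - [-0.15,0.93,-0.09,0.33]
    - [-0.13,0.93,-0.09,0.33]

```text
time_s: 10.7
tcp_pos: [0.4606, -0.1533, 0.375]
ee_rot: [[0.984, -0.176, 0.0], [-0.176, -0.984, 0.0], [0.0, -0.0, -1.0]]
wrist_force: [0.9, -0.7, -2.9]
gripper_width: 0.409
gripper_force: 30.0
```

Emit:
jog_arm:
  increments:
    - [-0.1,0.93,-0.09,0.3]
    - [-0.08,0.94,-0.09,0.3]
    - [0,0,0,0]
    - [0,0,0,0]

```text
time_s: 11.1
tcp_pos: [0.4504, -0.1886, 0.3784]
ee_rot: [[0.975, -0.222, 0.0], [-0.222, -0.975, 0.0], [0.0, -0.0, -1.0]]
wrist_force: [-0.4, 0.8, -1.9]
gripper_width: 0.414
gripper_force: 30.0
```

Run:
```python
from h import *
s=sense(); C=cam("wrist",s); im=eyes.capture("wrist"); cv2.imwrite("pics/w3.png",im)
p=np.array([.579,-.2172,-.222])
for k in range(3):
    m=white(im,C,p,20); p,e=fit2([(C,m)],p,[.004,.004,.03]); print(p,np.degrees(p[2]),e,s["tcp_pos"])
o=im.copy(); h=cv2.convexHull(proj(C,caseX(p)).astype(np.int32)); cv2.polylines(o,[h],True,(0,255,0),1)
cv2.imwrite("pics/w3o.png",o)
```

```text
[ 0.5783 -0.2168 -0.2089] -11.971937071386012 0.1478805960253924 [ 0.4504 -0.1886  0.3784]
[ 0.5783 -0.2166 -0.2061] -11.809647558246638 0.15320074774975087 [ 0.4504 -0.1886  0.3784]
[ 0.5783 -0.2166 -0.206 ] -11.803416225001765 0.15319877131869128 [ 0.4504 -0.1886  0.3784]
```

View pics/w3o.png

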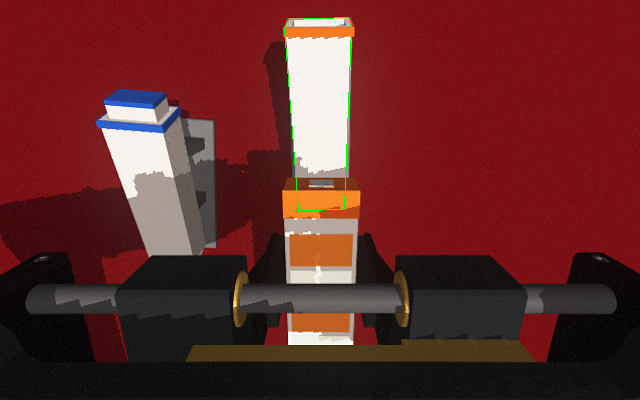

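The wrist view shows the sleeve roof from (318,35) down to the cassette tail at (321,195), with the cassette centred in the fingers. The outline follows the left edge, but cassette pixels contaminate the fit, so I'll refine with the roof edges only.

```bash
cat >> h.py <<'E'
def edges(im,rows,c0=318):
    g=im[...,1].astype(float); out=[]
    for v in rows:
        l=g[v-1:v+2].mean(0); d=np.diff(l)
        a=np.arange(c0-60,c0-10); b=np.arange(c0+10,c0+60)
        i=a[np.argmax(d[a])]; j=b[np.argmin(d[b])]
        sub=lambda k,s:k+.5+np.dot([-1,0,1],np.clip(s*d[k-1:k+2],0,None))/np.clip(s*d[k-1:k+2],1e-6,None).sum()
        out.append([v,sub(i,1),sub(j,-1)])
    return np.array(out)
def sidefit(C,E,x0,p0):
    """fit y, yaw of the roof edges (and apparent half width) at mouth x0"""
    def res(q):
        R=Rc(q[1]); o=np.array([x0,q[0],.09]); rs=[]
        for k,sg in ((1,1),(2,-1)):
            L=proj(C,np.array([[x,sg*q[2],.01725] for x in np.linspace(-.17,.0,40)])@R.T+o)
            i=np.argsort(L[:,1]); rs.append(np.interp(E[:,0],L[i,1],L[i,0])-E[:,k])
        return np.concatenate(rs)
    s=least_squares(res,p0,x_scale=[.001,.01,.001],loss="soft_l1",f_scale=.5); return s.x,np.abs(s.fun).mean()
E
python3 - <<'E'
from h import *
im=cv2.imread("pics/w3.png"); C=cam("wrist")
E=edges(im,range(45,158,3)); print(E[::6])
for x0 in (.577,.579,.581):
    q,e=sidefit(C,E,x0,[-.2166,-.21,.023]); print(x0,q,np.degrees(q[1]),e)
s=sense(); print(np.degrees(np.arctan2(s["ee_rot"][1,0],s["ee_rot"][0,0])),s["tcp_pos"])
# cassette tail edges cols at rows 198..212 -> lateral in tool frame
print(edges(im,[196,200,204,208,212],321))
E
```

```text
[[ 45.     286.1838 351.0735]
 [ 63.     287.4585 350.5862]
 [ 81.     288.5    350.1606]
 [ 99.     289.5613 349.2724]
 [117.     290.7055 347.8829]
 [135.     292.1784 349.4852]
 [153.     293.5    345.9718]]
0.577 [-0.2161 -0.2146  0.0234] -12.29447071052392 0.29061969884365696
0.579 [-0.2165 -0.2146  0.0235] -12.294471235613257 0.29061976529187167
0.581 [-0.217  -0.2146  0.0236] -12.294470696222804 0.29061962907056826
-12.797533126380811 [ 0.4506 -0.1882  0.3783]
[[196.     281.8094 359.769 ]
 [200.     282.1294 359.7362]
 [204.     282.1723 359.3528]
 [208.     282.4829 359.2383]
 [212.     282.4294 359.    ]]
```

```bash
cat >> h.py <<'E'
M=np.array([.5787,-.2164]); YAW=-12.3; U=np.array([np.cos(np.radians(YAW)),np.sin(np.radians(YAW))])
def at(s,z): return np.r_[M+s*U,z]
def where():
    s=sense(); d=s["tcp_pos"][:2]-M; R=s["ee_rot"]
    return dict(s=d@U,lat=d@[-U[1],U[0]],z=s["tcp_pos"][2],yaw=np.degrees(np.arctan2(R[1,0],R[0,0])),F=s["wrist_force"],t=s["time_s"])
E
python3 - <<'E'
from h import *
plan(at(-.036,.31),YAW)
E
```

```text
yaw -12.797533126380811 t 11.15
[[0.68,-0.004,0.488,-0.016],[0.68,-0.003,0.488,-0.016],[0.68,-0.003,0.488,-0.016],[0.68,-0.002,0.488,-0.016],[0.68,-0.001,0.488,-0.016],[0.68,-0.0,0.488,-0.016],[0.68,0.001,0.488,-0.016]]
```

Emit:
jog_arm:
  increments:
    - [0.68,0,0.49,-0.016]
    - [0.68,0,0.49,-0.016]
    - [0.68,0,0.49,-0.016]
    - [0.68,0,0.49,-0.016]
    - [0.68,0,0.49,-0.016]
    - [0.68,0,0.49,-0.016]
    - [0.68,0,0.49,-0.016]
    - [0,0,0,0]
    - [0,0,0.25,0]
    - [0,0,0.25,0]

```text
time_s: 12.15
tcp_pos: [0.5435, -0.2084, 0.2998]
ee_rot: [[0.977, -0.212, 0.0], [-0.212, -0.977, 0.0], [0.0, -0.0, -1.0]]
wrist_force: [0.2, 0.5, -1.2]
gripper_width: 0.411
gripper_force: 30.0
```

Emit:
jog_arm:
  increments:
    - [0,0,0.1,0]
    - [0,0,0.1,0]
    - [0,0,0,0]

```text
time_s: 12.45
tcp_pos: [0.5435, -0.2087, 0.2958]
ee_rot: [[0.977, -0.212, -0.0], [-0.212, -0.977, 0.0], [-0.0, -0.0, -1.0]]
wrist_force: [-0.3, 1.1, -0.7]
gripper_width: 0.41
gripper_force: 30.0
```

```bash
python3 -c "
from h import *
print(where())"
```

```text
{'s': np.float64(-0.036027009590134565), 'lat': np.float64(3.4392525028031344e-07), 'z': np.float64(0.29577157265483045), 'yaw': np.float64(-12.251181845687682), 'F': array([-0.3292,  1.0654, -0.7224]), 't': 12.45}
```

Emit:
jog_arm:
  increments:
    - [0,0,0.05,0]
    - [0,0,0.05,0]
    - [0,0,0.05,0]

```text
time_s: 12.75
tcp_pos: [0.5438, -0.2088, 0.2942]
ee_rot: [[0.977, -0.211, 0.0], [-0.211, -0.977, -0.001], [0.001, 0.0, -1.0]]
wrist_force: [-5.2, 1.9, 8.4]
gripper_width: 0.412
gripper_force: 30.0
```

Emit:
jog_arm:
  increments:
    - [0,0,0.05,0]
    - [0,0,0.05,0]

```text
time_s: 12.95
tcp_pos: [0.5434, -0.2088, 0.2926]
ee_rot: [[0.977, -0.212, -0.0], [-0.212, -0.977, -0.001], [-0.0, 0.001, -1.0]]
wrist_force: [-5.3, 2.6, 9.0]
gripper_width: 0.411
gripper_force: 30.0
```

Emit:
jog_arm:
  increments:
    - [0,0,0.05,0]
    - [0,0,0.05,0]
    - [0,0,0.05,0]

```text
time_s: 13.25
tcp_pos: [0.543, -0.2087, 0.2893]
ee_rot: [[0.977, -0.212, -0.002], [-0.212, -0.977, -0.0], [-0.002, 0.0, -1.0]]
wrist_force: [-6.2, 2.5, 8.4]
gripper_width: 0.413
gripper_force: 30.0
```

Emit:
jog_arm:
  increments:
    - [0,0,0.05,0]
    - [0,0,0.05,0]

```text
time_s: 13.45
tcp_pos: [0.5428, -0.2087, 0.2871]
ee_rot: [[0.977, -0.212, -0.002], [-0.212, -0.977, 0.0], [-0.002, 0.0, -1.0]]
wrist_force: [-5.5, 2.8, 7.2]
gripper_width: 0.414
gripper_force: 30.0
```

Emit:
jog_arm:
  increments:
    - [0,0,0.04,0]
    - [0,0,0,0]

```text
time_s: 13.65
tcp_pos: [0.5427, -0.2087, 0.2861]
ee_rot: [[0.977, -0.212, -0.003], [-0.212, -0.977, 0.0], [-0.003, 0.0, -1.0]]
wrist_force: [-5.0, 3.1, 6.6]
gripper_width: 0.412
gripper_force: 30.0
```

Emit:
jog_arm:
  increments:
    - [0,0,0.05,0]
    - [0,0,0.03,0]

```text
time_s: 13.85
tcp_pos: [0.5427, -0.2086, 0.2845]
ee_rot: [[0.977, -0.212, -0.003], [-0.212, -0.977, 0.0], [-0.003, 0.0, -1.0]]
wrist_force: [-5.9, 2.8, 7.4]
gripper_width: 0.41
gripper_force: 30.0
```

Run:
```python
from h import *
b=eyes.capture("scene"); w=eyes.capture("wrist"); cv2.imwrite("pics/scene2.png",b); cv2.imwrite("pics/w4.png",w)
cv2.imwrite("pics/z3.png",cv2.resize(b[170:290,180:340],(800,600),interpolation=cv2.INTER_CUBIC)); print(where())
```

```text
{'s': np.float64(-0.03683340669776905), 'lat': np.float64(-8.860784321554333e-05), 'z': np.float64(0.28448391021458663), 'yaw': np.float64(-12.249129115686864), 'F': array([-5.3656,  3.1025,  7.2793]), 't': 13.95}
```

View pics/z3.png

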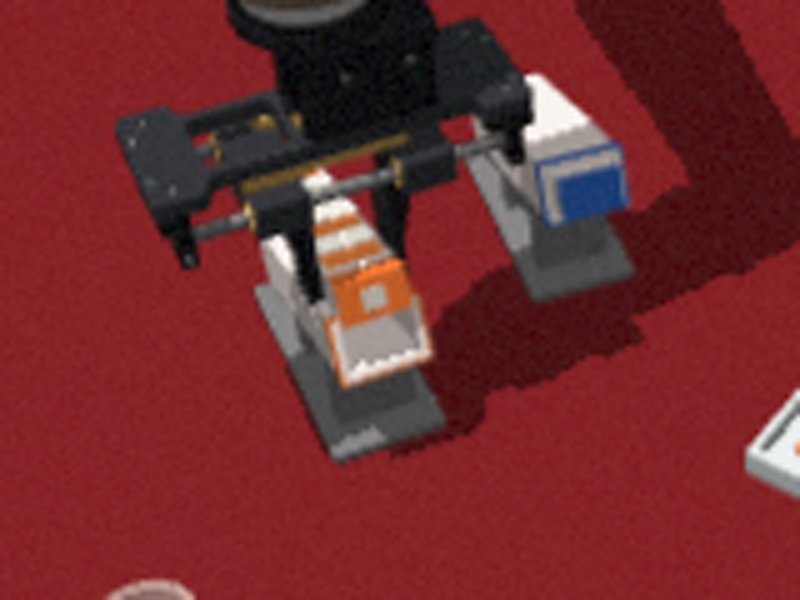

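The scene crop shows the cassette lying over the sleeve roof with its tail at the mouth edge (375,290), tilted nearly flush. I'll press it down slightly further to seat it flush.

Emit:
jog_arm:
  increments:
    - [0,0,0.04,0]
    - [0,0,0,0]

```text
time_s: 14.15
tcp_pos: [0.5427, -0.2086, 0.2837]
ee_rot: [[0.977, -0.212, -0.003], [-0.212, -0.977, 0.0], [-0.003, 0.0, -1.0]]
wrist_force: [-6.1, 2.3, 6.2]
gripper_width: 0.413
gripper_force: 30.0
```

Emit:
jog_arm:
  increments:
    - [0,0,0.04,0]
    - [0,0,0,0]

```text
time_s: 14.35
tcp_pos: [0.5427, -0.2086, 0.2829]
ee_rot: [[0.977, -0.212, -0.003], [-0.212, -0.977, 0.0], [-0.003, 0.0, -1.0]]
wrist_force: [-5.1, 2.2, 6.3]
gripper_width: 0.411
gripper_force: 30.0
```

Run:
```python
from h import *
w=eyes.capture("wrist"); cv2.imwrite("pics/w5.png",w); print(where())
a=cv2.imread("pics/w3.png")
for im in (a,w):
    p=im[:,305:316].mean(1); print([(v,p[v].astype(int).tolist()) for v in range(150,345,2) if np.abs(p[v]-p[v-2]).max()>25])
c=eyes.get_calibration("wrist"); T=np.linalg.inv(c["T_tool_cam"]); C=(c["camera_matrix"],c["k1"],T[:3,:3],T[:3,3])
# cassette pt (x,z) -> tool: pivot at tool depth D, height z0 on cassette
def rows(th,xg=.040,z0=.012,D=.1888-.012):
    P=[(.08,0),(.08,.0235),(.066,.0235),(.02,.0235)]; t=np.radians(th); o=[]
    for x,z in P:
        dx,dz=x-xg,z-z0
        o.append([dx*np.cos(t)-dz*np.sin(t),-.0065,D-(dx*np.sin(t)+dz*np.cos(t))])
    return proj(C,o)[:,1]
for th in (0,16,18,20,22,24): print(th,rows(th))
```

```text
{'s': np.float64(-0.036862051536628734), 'lat': np.float64(-9.605573032399608e-05), 'z': np.float64(0.2828760905451254), 'yaw': np.float64(-12.254784189795492), 'F': array([-6.201 ,  2.5521,  6.8998]), 't': 14.4}
[(174, [147, 157, 171]), (178, [17, 45, 116]), (180, [66, 80, 113]), (186, [122, 145, 183]), (188, [21, 48, 116]), (190, [32, 98, 210]), (192, [38, 140, 247]), (218, [128, 150, 202]), (220, [159, 167, 183]), (232, [204, 210, 216]), (234, [95, 133, 191]), (236, [36, 100, 198]), (266, [109, 140, 190]), (268, [158, 167, 181]), (272, [207, 225, 227]), (284, [25, 26, 32]), (314, [32, 95, 197]), (332, [214, 227, 232]), (334, [244, 248, 246])]
[(150, [47, 45, 179]), (152, [44, 44, 137]), (160, [36, 93, 232]), (162, [242, 249, 253]), (184, [46, 137, 252]), (188, [103, 169, 251]), (190, [178, 210, 247]), (206, [37, 133, 252]), (214, [56, 183, 255]), (226, [46, 131, 247]), (238, [241, 247, 252]), (250, [124, 188, 249]), (252, [67, 166, 252]), (274, [171, 211, 251]), (276, [237, 241, 248]), (284, [59, 62, 78]), (286, [89, 94, 107]), (314, [71, 171, 254]), (320, [247, 251, 253]), (342, [78, 179, 253])]
0 [176.6061 189.3562 217.4603 299.9079]
16 [178.9935 206.6781 231.3028 296.9343]
18 [179.7731 209.3456 233.2722 296.3435]
20 [180.6662 212.1158 235.2854 295.7082]
22 [181.6743 214.9847 237.3392 295.0298]
24 [182.7988 217.948  239.4303 294.3097]
```

View pics/w5.png

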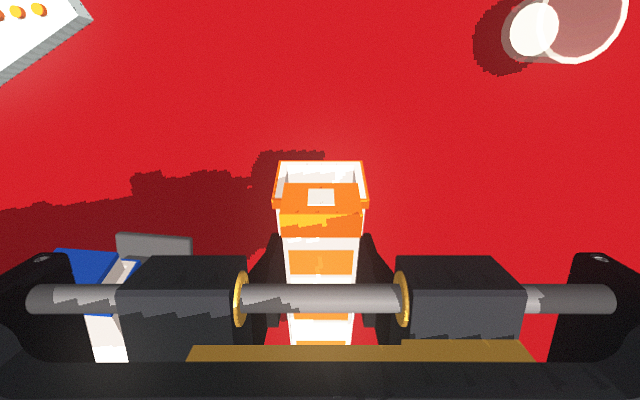

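The wrist view shows the cassette over the sleeve, tail face between rows 183 and 213, which means a tilt of about 21°. It is centred on the rim (columns 273–369), so it is flush with the roof. I'll lift, move out along the slope and drop in front of the mouth.

Emit:
jog_arm:
  increments:
    - [0,0,-0.5,0]
    - [0.95,0,-0.35,0]
    - [0.95,0,-0.35,0]
    - [0.95,0,-0.35,0]
    - [0.95,0,-0.35,0]
    - [0.95,0,-0.35,0]
    - [0.95,0,-0.35,0]
    - [0.95,0,-0.35,0]
    - [0.95,0,-0.35,0]
    - [0.95,0,-0.35,0]

```text
time_s: 15.4
tcp_pos: [0.7118, -0.2453, 0.3551]
ee_rot: [[0.977, -0.212, 0.001], [-0.212, -0.977, -0.0], [0.001, -0.0, -1.0]]
wrist_force: [-0.0, 0.1, -1.2]
gripper_width: 0.413
gripper_force: 30.0
```

Run:
```python
from h import *
print(where()); plan(at(.135,.3146),YAW,n=4)
w=eyes.capture("wrist"); cv2.imwrite("pics/w6.png",w)
p=w[:,305:316].mean(1); print([(v,p[v].astype(int).tolist()) for v in range(170,345,2) if np.abs(p[v]-p[v-2]).max()>25])
```

```text
{'s': np.float64(0.13615643316791737), 'lat': np.float64(0.00013058163882622204), 'z': np.float64(0.3550840188778426), 'yaw': np.float64(-12.252970470380983), 'F': array([-0.0187,  0.0829, -1.247 ]), 't': 15.4}
yaw -12.252970470380983 t 15.4
[[-0.014,0.002,0.506,0.003],[-0.014,0.002,0.506,0.003],[-0.014,0.002,0.506,0.003],[-0.014,0.002,0.506,0.003]]
[(182, [30, 84, 220]), (184, [34, 130, 250]), (188, [127, 181, 247]), (190, [168, 203, 244]), (206, [32, 127, 250]), (214, [53, 204, 255]), (226, [44, 155, 254]), (228, [40, 120, 243]), (238, [251, 252, 252]), (250, [48, 139, 244]), (274, [184, 218, 249]), (276, [238, 242, 247]), (284, [54, 59, 72]), (286, [84, 88, 102]), (314, [68, 165, 253]), (320, [243, 250, 254]), (342, [74, 175, 253])]
```

Run:
```python
from h import *
c=eyes.get_calibration("wrist"); T=np.linalg.inv(c["T_tool_cam"]); C=(c["camera_matrix"],c["k1"],T[:3,:3],T[:3,3])
def rows(th,a,d,xs):  # a,d: tool x / depth of cassette point (x=.04,z=.01175)
    o=[]
    for x,z in [(.08,0),(.08,.0235)]+[(x,.0235) for x in xs]:
        dx,dz=x-.04,z-.01175; o.append([a+dx*np.cos(th)-dz*np.sin(th),-.0065,d-(dx*np.sin(th)+dz*np.cos(th))])
    return proj(C,o)[:,1]
o0=np.array([177.5,189,217,234,266.,331.5]); o1=np.array([182,213.5,237,249.5,274,None][:5],float)
# unknown lid xs from level picture
f0=lambda q: np.r_[rows(0,q[0],.1888-.01175,q[1:])-o0,(q[0])*100]
q=least_squares(f0,[0,.067,.058,.04,.01],x_scale=.01).x; print(q)
f1=lambda p: rows(p[0],p[1],p[2],q[1:4])-o1
s=least_squares(f1,[.36,0,.176],x_scale=[.1,.01,.01]); print(np.degrees(s.x[0]),s.x,s.fun)
for th in (20,21,22):
    s=least_squares(lambda p:f1([np.radians(th),*p]),[0,.176],x_scale=.01); print(th,s.x,s.fun)
```

```text
[-0.0001  0.0664  0.0575  0.04    0.0003]
19.7650098818154 [ 0.345  -0.0003  0.1757] [-0.0082  0.1765 -0.5402  0.4178 -0.0468]
20 [-0.0001  0.1756] [-0.1157  0.2885 -0.4884  0.4256 -0.1327]
21 [0.0004 0.1752] [-0.5677  0.7726 -0.2686  0.4547 -0.5084]
22 [0.001  0.1749] [-1.0105  1.2687 -0.0496  0.4763 -0.9006]
```

The tilt fits at 19.8°, with the cassette axis 175.7 mm below the TCP. I'll lower onto the bore axis and then feed in.

Emit:
jog_arm:
  increments:
    - [-0.01,0,0.5,0]
    - [-0.01,0,0.5,0]
    - [-0.01,0,0.5,0]
    - [-0.01,0,0.5,0]
    - [0,0,0,0]
    - [0,0,0,0]

```text
time_s: 16.05
tcp_pos: [0.71, -0.2449, 0.3144]
ee_rot: [[0.977, -0.212, -0.001], [-0.212, -0.977, -0.0], [-0.001, 0.0, -1.0]]
wrist_force: [0.1, -0.8, -1.3]
gripper_width: 0.416
gripper_force: 30.0
```

Run:
```python
from h import *
w=where(); print(w, "z err",w["z"]-(.2657+.364*w["s"]))
im=eyes.capture("wrist"); cv2.imwrite("pics/w7.png",im)
b=eyes.capture("scene"); cv2.imwrite("pics/z4.png",cv2.resize(b[170:290,200:360],(800,600),interpolation=cv2.INTER_CUBIC))
```

```text
{'s': np.float64(0.13432197199347046), 'lat': np.float64(0.00014912341491417686), 'z': np.float64(0.31439600775755844), 'yaw': np.float64(-12.239795162566335), 'F': array([ 0.0678, -0.7613, -1.2811]), 't': 16.05} z err -0.00019719004806478813
```

View pics/z4.png

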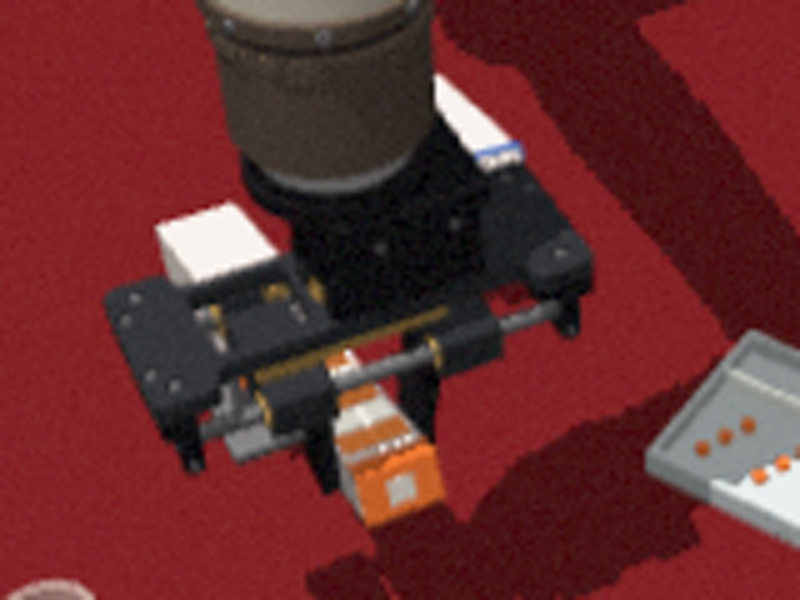

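The crop shows the cassette held in front of the mouth, tilted in line with the sleeve. I'll feed it in gently.

Emit:
jog_arm:
  increments:
    - [-0.25,0,0.091,0]
    - [-0.25,0,0.091,0]
    - [-0.25,0,0.091,0]
    - [-0.25,0,0.091,0]
    - [-0.2,0,0.073,0]

```text
time_s: 16.65
tcp_pos: [0.6877, -0.2399, 0.3076]
ee_rot: [[0.977, -0.211, 0.008], [-0.211, -0.977, -0.002], [0.008, 0.0, -1.0]]
wrist_force: [8.0, -0.4, 2.5]
gripper_width: 0.413
gripper_force: 30.0
```

Emit:
jog_arm:
  increments:
    - [-0.15,0,0.055,0]
    - [-0.15,0,0.055,0]
    - [-0.15,0,0.055,0]

```text
time_s: 16.95
tcp_pos: [0.6799, -0.2381, 0.3051]
ee_rot: [[0.977, -0.211, 0.011], [-0.211, -0.977, -0.003], [0.012, 0.0, -1.0]]
wrist_force: [9.5, -1.1, 2.0]
gripper_width: 0.408
gripper_force: 30.0
```

Emit:
jog_arm:
  increments:
    - [-0.15,0,0.055,0]
    - [-0.15,0,0.055,0]
    - [-0.15,0,0.055,0]

```text
time_s: 17.25
tcp_pos: [0.6756, -0.2367, 0.3069]
ee_rot: [[0.977, -0.209, 0.032], [-0.209, -0.978, -0.008], [0.033, 0.002, -0.999]]
wrist_force: [20.8, -3.9, 7.0]
gripper_width: 0.41
gripper_force: 30.0
```

Emit:
jog_arm:
  increments:
    - [0.3,0,-0.11,0]
    - [0.3,0,-0.11,0]
    - [0.3,0,-0.11,0]
    - [0.3,0,-0.11,0]
    - [0,0,0,0]

```text
time_s: 17.75
tcp_pos: [0.6928, -0.2413, 0.3077]
ee_rot: [[0.977, -0.212, -0.001], [-0.212, -0.977, -0.0], [-0.001, 0.0, -1.0]]
wrist_force: [-0.2, 0.8, -1.7]
gripper_width: 0.411
gripper_force: 30.0
```

Run:
```python
from h import *
w=where(); print(w, "z err",w["z"]-(.2657+.364*w["s"]))
im=eyes.capture("wrist"); cv2.imwrite("pics/w8.png",im)
for f in ("w7","w8"):
    im=cv2.imread(f"pics/{f}.png")
    p=im[:,305:316].mean(1); print([(v,p[v].astype(int).tolist()) for v in range(100,345,2) if np.abs(p[v]-p[v-2]).max()>25])
    # columns at tail edge
    for v in (175,195,230,): 
        l=im[v].astype(int); print(v,[(u,l[u].tolist()) for u in range(255,385) if np.abs(l[u]-l[u-1]).max()>40])
b=eyes.capture("scene"); t=eyes.capture("top"); cv2.imwrite("pics/scene8.png",b); cv2.imwrite("pics/top8.png",t)
```

```text
{'s': np.float64(0.11676238883907224), 'lat': np.float64(2.2561309105970694e-05), 'z': np.float64(0.3077001923198368), 'yaw': np.float64(-12.250399884894199), 'F': array([-0.2126,  0.7655, -1.7362]), 't': 17.75} z err -0.0005013172175855063
[(172, [32, 30, 150]), (182, [30, 82, 218]), (184, [34, 129, 250]), (188, [118, 168, 245]), (190, [167, 204, 244]), (204, [198, 226, 253]), (206, [28, 124, 249]), (214, [51, 203, 255]), (226, [42, 147, 249]), (228, [39, 121, 244]), (238, [242, 244, 248]), (250, [47, 138, 244]), (274, [164, 203, 249]), (276, [232, 237, 245]), (284, [53, 58, 71]), (286, [84, 88, 101]), (314, [66, 164, 252]), (320, [236, 246, 253]), (342, [72, 172, 252])]
175 [(349, [38, 33, 204])]
195 [(282, [33, 108, 246]), (308, [228, 236, 242]), (334, [85, 147, 249]), (335, [26, 125, 250]), (360, [41, 51, 218])]
230 [(280, [36, 65, 194]), (281, [36, 119, 245]), (361, [43, 78, 232])]
[(182, [30, 77, 209]), (184, [30, 119, 245]), (188, [109, 156, 237]), (190, [156, 193, 237]), (206, [22, 112, 243]), (214, [47, 189, 255]), (228, [36, 110, 236]), (238, [240, 242, 246]), (250, [40, 125, 236]), (274, [158, 192, 245]), (276, [222, 229, 238]), (284, [48, 52, 63]), (286, [77, 80, 90]), (314, [59, 151, 248]), (320, [224, 238, 250]), (342, [66, 161, 249])]
175 [(351, [33, 26, 188])]
195 [(282, [23, 94, 237]), (308, [213, 225, 234]), (334, [82, 140, 244]), (335, [24, 118, 246]), (360, [33, 38, 199])]
230 [(280, [28, 59, 178]), (281, [33, 111, 239]), (361, [36, 70, 219])]
```

Run:
```python
from h import *
im=cv2.imread("pics/w5.png")
c=eyes.get_calibration("wrist")
# w5 pose
p=at(-.03686,.28288); a=np.radians(-12.2548); R=np.array([[np.cos(a),np.sin(a),-.003],[np.sin(a),-np.cos(a),0],[-.003,0,-1]])
T=np.eye(4);T[:3,:3]=R;T[:3,3]=p; p_=T[:2,3]+0.0001*np.array([U[1],-U[0]]); T[:2,3]=p_
W=np.linalg.inv(T@c["T_tool_cam"]); C=(c["camera_matrix"],c["k1"],W[:3,:3],W[:3,3])
Rk=Rc(np.radians(YAW)); o=np.r_[M,.09]
for nm,h,w in (("outer",.01725,.02325),("rim+1.5",.01875,.02475),("inner",.01325,.01925)):
    print(nm,proj(C,np.array([[0,y,z] for z in(-h,h) for y in(w,-w)])@Rk.T+o).round(1).tolist())
def tr(l,r0): return [(i+r0,l[i].astype(int).tolist()) for i in range(1,len(l)) if np.abs(l[i]-l[i-1]).max()>30]
f=im.astype(float)
for v in (163,170,180,190,200,205): print("row",v,tr(f[v,262:380],262))
for u in (276,283,300,340,358,366): print("col",u,tr(f[150:240,u-1:u+2].mean(1),150))
```

```text
outer [[279.6, 162.4], [358.7, 162.5], [272.9, 199.0], [365.0, 199.1]]
rim+1.5 [[277.4, 161.0], [361.0, 161.1], [269.5, 200.9], [368.3, 201.0]]
inner [[285.9, 166.1], [352.4, 166.2], [281.6, 194.2], [356.4, 194.2]]
row 163 [(278, [37, 102, 244]), (280, [76, 173, 253]), (281, [255, 255, 253]), (360, [130, 189, 253]), (361, [40, 142, 253]), (362, [49, 110, 249]), (363, [54, 57, 225])]
row 170 [(277, [43, 138, 255]), (279, [142, 209, 253]), (280, [253, 252, 253]), (361, [163, 218, 253]), (362, [50, 146, 252]), (364, [50, 64, 228])]
row 180 [(275, [41, 140, 255]), (276, [39, 106, 232]), (277, [80, 132, 224]), (278, [200, 208, 227]), (285, [156, 166, 185]), (288, [210, 221, 235]), (353, [162, 172, 191]), (356, [248, 252, 255]), (363, [128, 185, 253]), (364, [39, 141, 253]), (366, [49, 60, 226])]
row 190 [(273, [42, 123, 253]), (276, [204, 211, 232]), (283, [71, 144, 252]), (308, [184, 220, 248]), (309, [237, 240, 245]), (333, [207, 234, 247]), (334, [76, 152, 252]), (359, [255, 255, 253]), (365, [99, 165, 252]), (366, [37, 143, 253]), (367, [50, 111, 249]), (368, [52, 54, 224])]
row 200 [
[... 844 characters left out ...]
(162, [242, 249, 253]), (183, [68, 156, 252]), (214, [54, 184, 255]), (227, [51, 167, 253]), (228, [47, 127, 247]), (237, [201, 232, 253]), (238, [250, 253, 254])]
col 340 [(160, [43, 95, 242]), (161, [148, 202, 254]), (162, [242, 249, 253]), (183, [67, 153, 251]), (214, [53, 181, 255]), (216, [53, 169, 253]), (217, [46, 126, 247]), (237, [131, 178, 247]), (238, [225, 237, 248])]
col 358 [(160, [43, 94, 242]), (161, [137, 199, 254]), (162, [241, 250, 253]), (183, [201, 227, 252]), (237, [115, 166, 247]), (238, [202, 218, 237])]
col 366 [(198, [108, 179, 252]), (199, [41, 153, 254]), (200, [53, 185, 255]), (202, [42, 123, 246]), (209, [57, 78, 230]), (232, [47, 45, 188]), (233, [36, 38, 75])]
```

Emit:
jog_arm:
  increments:
    - [0,0,-0.05,0]
    - [-0.15,0,0.055,0]
    - [-0.1,0,0.036,0]
    - [0,0,0,0]

```text
time_s: 18.3
tcp_pos: [0.6882, -0.2401, 0.3088]
ee_rot: [[0.977, -0.212, 0.005], [-0.212, -0.977, -0.001], [0.005, 0.0, -1.0]]
wrist_force: [4.1, 0.1, -0.0]
gripper_width: 0.412
gripper_force: 30.0
```

Emit:
jog_arm:
  increments:
    - [-0.1,0,0.036,0]
    - [0,0,0,0]

```text
time_s: 18.5
tcp_pos: [0.6873, -0.2398, 0.3091]
ee_rot: [[0.977, -0.211, 0.009], [-0.211, -0.977, -0.003], [0.01, 0.001, -1.0]]
wrist_force: [6.8, -2.3, 0.7]
gripper_width: 0.409
gripper_force: 30.0
```

Emit:
jog_arm:
  increments:
    - [-0.1,0,0.036,0]
    - [0,0,0,0]

```text
time_s: 18.7
tcp_pos: [0.6863, -0.2394, 0.3095]
ee_rot: [[0.977, -0.211, 0.014], [-0.211, -0.978, -0.004], [0.014, 0.001, -1.0]]
wrist_force: [9.0, -2.8, 1.5]
gripper_width: 0.41
gripper_force: 30.0
```

Emit:
jog_arm:
  increments:
    - [0.15,0,-0.055,0]
    - [0,0,0.05,0]
    - [0,0,0.05,0]
    - [0,0,0,0]

```text
time_s: 19.1
tcp_pos: [0.6881, -0.2399, 0.3075]
ee_rot: [[0.977, -0.211, 0.007], [-0.211, -0.977, -0.002], [0.008, 0.001, -1.0]]
wrist_force: [5.4, -1.0, 2.7]
gripper_width: 0.411
gripper_force: 30.0
```

Emit:
jog_arm:
  increments:
    - [0,0,0.05,0]
    - [0,0,0,0]

```text
time_s: 19.3
tcp_pos: [0.6882, -0.2399, 0.3067]
ee_rot: [[0.977, -0.211, 0.008], [-0.211, -0.977, -0.002], [0.008, 0.001, -1.0]]
wrist_force: [7.6, -1.1, 2.8]
gripper_width: 0.412
gripper_force: 30.0
```

Emit:
jog_arm:
  increments:
    - [0,0,0.05,0]
    - [0,0,0,0]

```text
time_s: 19.5
tcp_pos: [0.6883, -0.24, 0.3058]
ee_rot: [[0.977, -0.211, 0.008], [-0.211, -0.977, -0.003], [0.009, 0.001, -1.0]]
wrist_force: [6.6, -1.0, 3.5]
gripper_width: 0.415
gripper_force: 30.0
```

Run:
```python
from h import *
b=eyes.capture("scene"); t=eyes.capture("top"); w=eyes.capture("wrist"); 
for n,i in (("scene9",b),("top9",t),("w9",w)): cv2.imwrite(f"pics/{n}.png",i)
T,S=cam("top"),cam("scene"); q=at(0,.09); print(proj(T,q),proj(S,q))
u,v=proj(T,q)[0].astype(int); A=cv2.resize(t[v-40:v+40,u-27:u+27],(400,592),interpolation=cv2.INTER_CUBIC)
u,v=proj(S,q)[0].astype(int); B=cv2.resize(b[v-40:v+40,u-27:u+27],(400,592),interpolation=cv2.INTER_CUBIC)
cv2.imwrite("pics/z5.png",np.hstack([A,B]))
```

```text
[[397.6012 195.797 ]] [[255.0829 238.0539]]
```

View pics/z5.png

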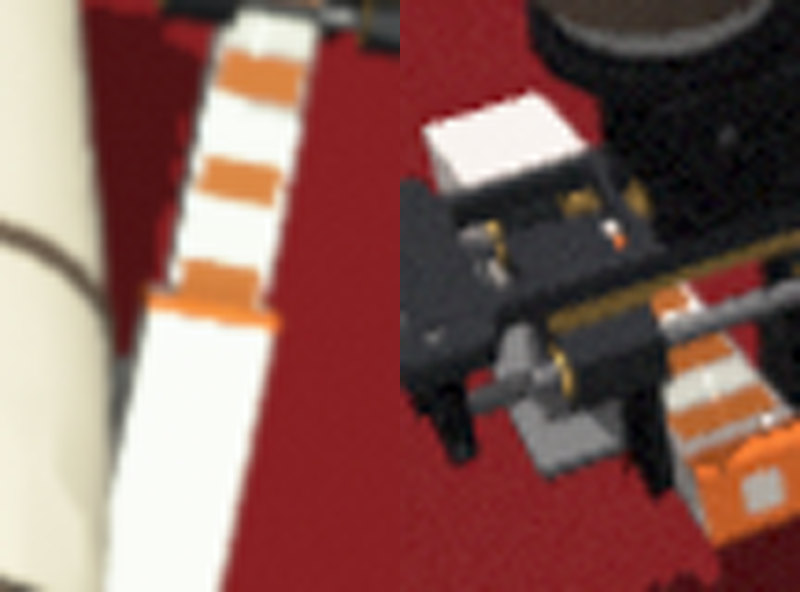

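The crop shows the top view on the left, with the sleeve rim from (147,295) to (278,322) and the cassette entering it with edges near 172 and 262 at the rim. The yaw matches and there may be a small lateral offset. I'll measure that offset with sub-pixel edges in the same picture.

```bash
cat > lat.py <<'E'
from h import *
def edge_cols(im,C,P,sgn,half=6):
    """sub-pixel column of the background edge near projected line points P (both signs)"""
    uv=proj(C,P); f=im.astype(float); g=f[...,0]+f[...,1]; out=[]
    for u,v in uv:
        v0=int(round(v)); c=np.arange(int(u)-half,int(u)+half+1); d=np.clip(sgn*np.diff(g[v0,c[0]:c[-1]+2]),0,None)
        k=np.argmax(d); d=d[max(0,k-1):k+2]; cc=c[max(0,k-1):k+2]+.5
        out.append((d*cc).sum()/d.sum()-u)
    return np.array(out)
def report(im,s,z,dep=.1757,th=20.,lat=0.):
    C=cam("top"); R=Rc(np.radians(YAW)); o=np.r_[M,.09]
    for nm,xs,w,h,org in (("sleeve",np.linspace(-.12,-.015,14),.02325,.01725,o),("cass",np.linspace(-.03,.06,14)-.0,.018,.01175,None)):
        for side,sg in ((-1,-1),(1,1)):
            if org is None:
                a=np.radians(th); P=[]
                for x in np.linspace(.02,.09,14): # distance along from nose... measured from mouth
                    P.append([x,side*w,h])
                X=np.array(P)@R.T+o
            else: X=np.array([[x,side*w,h] for x in xs])@R.T+o
            e=edge_cols(im,C,X,sg); 
            K=np.linalg.norm(proj(C,X[:1]+R[:,1]*.01)-proj(C,X[:1]))/.01
            print(nm,"left" if side>0 else "right","off mm",(e/K*1e3).round(1))
if __name__=="__main__":
    report(cv2.imread("pics/top9.png"),0,0)
E
python3 lat.py
```

```text
sleeve right off mm [1.6 0.8 1.3 2.1 1.  1.7 1.3 1.3 1.1 1.4 2.1 1.  1.7 1.4]
sleeve left off mm [ 5.4  3.7  3.1  2.2  0.6 -0.5 -0.2 -0.6 -0.6 -1.4 -0.8 -1.6 -1.1 -2.1]
cass right off mm [1.8 1.6 2.3 1.6 2.6 2.  1.3 2.4 1.6 1.4 1.9 0.7 2.2 1.2]
cass left off mm [-0.1 -1.2 -1.5 -0.5 -1.7 -2.  -1.3 -1.4 -0.5 -1.4 -1.7 -0.7 -2.3 -2.6]
```

Emit:
jog_arm:
  increments:
    - [0.2,0,-0.073,0]
    - [0.1,0,-0.036,0]
    - [0,0,0.05,0]
    - [0,0,0,0]

```text
time_s: 20.05
tcp_pos: [0.692, -0.241, 0.3029]
ee_rot: [[0.977, -0.212, -0.003], [-0.212, -0.977, 0.001], [-0.003, -0.0, -1.0]]
wrist_force: [0.2, -0.7, -2.1]
gripper_width: 0.408
gripper_force: 30.0
```

Run:
```python
from h import *
w=where(); print(w, "z err",w["z"]-(.2657+.364*w["s"]))
im=eyes.capture("wrist"); cv2.imwrite("pics/w10.png",im)
p=im[:,300:306].mean(1); print([(v,p[v].astype(int).tolist()) for v in range(170,345,1) if np.abs(p[v]-p[v-1]).max()>20])
```

```text
{'s': np.float64(0.11588859292750472), 'lat': np.float64(0.0001017320132954406), 'z': np.float64(0.30285767918651973), 'yaw': np.float64(-12.268186296493056), 'F': array([ 0.2135, -0.7472, -2.1201]), 't': 20.05} z err -0.0050257686390919876
[(181, [28, 45, 157]), (182, [32, 96, 233]), (183, [29, 121, 247]), (212, [40, 163, 255]), (213, [46, 192, 255]), (226, [38, 140, 248]), (227, [33, 110, 238]), (236, [167, 196, 241]), (237, [234, 237, 242]), (248, [198, 215, 236]), (249, [70, 145, 237]), (273, [92, 169, 247]), (274, [187, 217, 244]), (275, [232, 236, 241]), (283, [205, 224, 231]), (284, [50, 53, 65]), (313, [78, 137, 226]), (314, [61, 155, 251]), (320, [121, 199, 252]), (321, [254, 255, 255]), (342, [215, 242, 252]), (343, [59, 160, 251])]
```

Run:
```python
from h import *
t=cv2.imread("pics/top9.png").astype(float); C=cam("top"); K,k,R,tt=C; print("cam",-R.T@tt)
Rk=Rc(np.radians(YAW)); o=np.r_[M,.09]
xs=np.linspace(-.03,.10,261)
for y in (-.006,.0,.006):
    uv=proj(C,np.c_[xs,np.full_like(xs,y),np.full_like(xs,.01175)]@Rk.T+o).astype(np.float32)
    l=cv2.remap(t.astype(np.float32),uv[None,:,0],uv[None,:,1],cv2.INTER_LINEAR)[0]
    b=l[:,0]; d=np.diff(b); print(y,[(round(xs[i]*1e3,1),int(d[i-2:i+3].sum())) for i in range(3,len(d)-3) if abs(d[i])==np.abs(d[max(0,i-8):i+9]).max() and abs(d[i])>6])
print("rim top edge appears at x(on z=11.75 plane):")
for h in (.01725,.01875):
    X=np.array([[0,0,h]])@Rk.T+o; p=proj(C,X)[0]; uv=proj(C,np.c_[xs,0*xs,0*xs+.01175]@Rk.T+o); print(xs[np.argmin(np.linalg.norm(uv-p,axis=1))])
# lid boundaries from level picture top0
t0=cv2.imread("pics/top0.png").astype(np.float32); xs=np.linspace(-.1,.1,401); a=.3526
P=np.c_[.5269+xs*np.cos(a),.1957+xs*np.sin(a),0*xs+.0235]; uv=proj(C,P).astype(np.float32)
b=cv2.remap(t0,uv[None,:,0],uv[None,:,1],cv2.INTER_LINEAR)[0][:,0]; d=np.diff(b)
print([(round(xs[i]*1e3,1),int(d[i-2:i+3].sum())) for i in range(3,len(d)-3) if abs(d[i])==np.abs(d[max(0,i-8):i+9]).max() and abs(d[i])>6])
```

```text
cam [0.333  0.0136 1.2637]
-0.006 [(np.float64(-4.5), -72), (np.float64(18.0), 93), (np.float64(44.0), -72), (np.float64(58.5), 89), (np.float64(82.0), -62), (np.float64(98.0), 49)]
0.0 [(np.float64(-4.5), -82), (np.float64(-3.5), -98), (np.float64(-2.5), -69), (np.float64(18.0), 67), (np.float64(43.0), -91), (np.float64(58.5), 78), (np.float64(81.0), -62), (np.float64(97.0), 50)]
0.006 [(np.float64(-4.5), -87), (np.float64(18.0), 79), (np.float64(43.0), -69), (np.float64(59.5), 67), (np.float64(83.5), -74)]
rim top edge appears at x(on z=11.75 plane):
-0.000499999999999997
-0.000499999999999997
[(np.float64(-62.5), 64), (np.float64(-36.5), -61), (np.float64(-22.5), 65), (np.float64(2.5), -64), (np.float64(17.0), 66), (np.float64(43.0), -64), (np.float64(58.0), 82), (np.float64(68.5), -74)]
```

Emit:
jog_arm:
  increments:
    - [0,0,-0.15,0]
    - [-0.1,0,0.036,0]
    - [-0.1,0,0.036,0]
    - [0,0,0,0]

```text
time_s: 20.5
tcp_pos: [0.689, -0.2403, 0.3067]
ee_rot: [[0.977, -0.212, 0.003], [-0.212, -0.977, -0.001], [0.003, 0.0, -1.0]]
wrist_force: [2.5, -0.7, -0.9]
gripper_width: 0.416
gripper_force: 30.0
```

Emit:
jog_arm:
  increments:
    - [-0.1,0,0.036,0]
    - [0,0,0,0]

```text
time_s: 20.7
tcp_pos: [0.688, -0.24, 0.3071]
ee_rot: [[0.977, -0.211, 0.008], [-0.211, -0.977, -0.002], [0.008, 0.0, -1.0]]
wrist_force: [5.3, -0.7, -0.1]
gripper_width: 0.41
gripper_force: 30.0
```

Emit:
jog_arm:
  increments:
    - [-0.1,0,0.036,0]
    - [0,0,0,0]

```text
time_s: 20.9
tcp_pos: [0.687, -0.2396, 0.3076]
ee_rot: [[0.977, -0.211, 0.013], [-0.211, -0.978, -0.003], [0.013, 0.001, -1.0]]
wrist_force: [7.8, -1.9, 1.1]
gripper_width: 0.411
gripper_force: 30.0
```

Emit:
jog_arm:
  increments:
    - [-0.1,0,0.036,0]
    - [0,0,0,0]

```text
time_s: 21.1
tcp_pos: [0.6861, -0.2393, 0.308]
ee_rot: [[0.977, -0.21, 0.017], [-0.21, -0.978, -0.005], [0.018, 0.001, -1.0]]
wrist_force: [11.4, -3.0, 2.1]
gripper_width: 0.413
gripper_force: 30.0
```

Emit:
jog_arm:
  increments:
    - [-0.1,0,0.06,0]
    - [0,0,0,0]

```text
time_s: 21.3
tcp_pos: [0.6851, -0.239, 0.3082]
ee_rot: [[0.977, -0.21, 0.022], [-0.21, -0.978, -0.006], [0.023, 0.001, -1.0]]
wrist_force: [12.7, -3.2, 2.6]
gripper_width: 0.411
gripper_force: 30.0
```

Emit:
jog_arm:
  increments:
    - [0,0,0.1,0]
    - [0,0,0,0]

```text
time_s: 21.5
tcp_pos: [0.6854, -0.2391, 0.3063]
ee_rot: [[0.977, -0.21, 0.023], [-0.21, -0.978, -0.006], [0.023, 0.001, -1.0]]
wrist_force: [14.5, -1.9, 3.5]
gripper_width: 0.41
gripper_force: 30.0
```

```bash
cat > mom.py <<'E'
from h import *
s=sense(); R=s["ee_rot"]; F=R.T@(s["wrist_force"]); m=R.T@s["moment"]
print("F tool",F,"m tool",m, "moment world",s["moment"]); W=where(); print(W)
# subtract cassette weight, COM at 40mm toward nose along tilted axis (tool frame: x out, z down)
g=R.T@np.array([0,0,-1.37]); rc=np.array([-.0376,0,.1757+.0137]); Fc=F-g; 
for nm,mm in (("world-axes moment",m),("tool-axes moment",s["moment"])):
    mc=mm-np.cross(rc,g)
    # contact at nose plane x=-.1128+dz*tan..., unknown height z, lateral y: m=r x F
    x=-.113
    f=lambda q: np.cross([x,q[0],q[1]],Fc)-mc
    q=least_squares(f,[0,.21]).x; print(nm,"lat(tool y) mm",q[0]*1e3,"depth",q[1],"vs nose axis depth",.1757+.041,"res",f(q))
E
python3 mom.py
```

```text
F tool [14.6122 -1.1454 -3.1578] m tool [-0.0519  3.6464  0.0759] moment world [-0.8142 -3.5548 -0.0723]
{'s': np.float64(0.10903192319283513), 'lat': np.float64(0.0005735155766691443), 'z': np.float64(0.3063366842111319), 'yaw': np.float64(-12.112339139637463), 'F': array([14.4519, -1.9257,  3.4978]), 't': 21.5}
world-axes moment lat(tool y) mm 10.482508246454676 depth 0.27910631265242314 vs nose axis depth 0.2167 res [ 0.324  -0.0253 -0.1002]
tool-axes moment lat(tool y) mm 23.562514716440973 depth -0.21338418545160145 vs nose axis depth 0.2167 res [ 0.4639 -0.0362 -0.1434]
```

Emit:
jog_arm:
  increments:
    - [0.3,0,-0.109,0]
    - [0.3,0,-0.109,0]
    - [0,0,0,0]
    - [-0.15,0,0.055,0]
    - [-0.15,0,0.055,0]
    - [0,0,0,0]

```text
time_s: 22.1
tcp_pos: [0.6857, -0.2396, 0.3016]
ee_rot: [[0.977, -0.212, -0.003], [-0.212, -0.977, 0.001], [-0.003, -0.0, -1.0]]
wrist_force: [-0.7, 0.5, -2.7]
gripper_width: 0.406
gripper_force: 30.0
```

```bash
python3 mom.py
```

```text
F tool [-0.8013 -0.2876  2.7519] m tool [-0.0985  0.0272 -0.0162] moment world [-0.102  -0.0057  0.0164]
{'s': np.float64(0.10953967544836049), 'lat': np.float64(0.00011533148604961264), 'z': np.float64(0.3016111382883442), 'yaw': np.float64(-12.260057189444922), 'F': array([-0.7288,  0.4534, -2.7498]), 't': 22.1}
world-axes moment lat(tool y) mm -102.19665969276913 depth 0.21640543125699066 vs nose axis depth 0.2167 res [ 0.0195  0.007  -0.0335]
tool-axes moment lat(tool y) mm -98.94755771453599 depth 0.2494284805637496 vs nose axis depth 0.2167 res [ 0.037   0.0132 -0.0636]
```

It goes in now: the nose had been sitting too high. I'll continue in small steps.

Emit:
jog_arm:
  increments:
    - [-0.15,0,0.055,0]
    - [-0.15,0,0.055,0]
    - [0,0,0,0]

```text
time_s: 22.4
tcp_pos: [0.6816, -0.2386, 0.3017]
ee_rot: [[0.977, -0.212, 0.006], [-0.212, -0.977, -0.001], [0.006, 0.0, -1.0]]
wrist_force: [4.9, -1.9, -1.7]
gripper_width: 0.411
gripper_force: 30.0
```

Emit:
jog_arm:
  increments:
    - [-0.15,0,0.055,0]
    - [-0.15,0,0.055,0]
    - [0,0,0,0]

```text
time_s: 22.7
tcp_pos: [0.6788, -0.2377, 0.3029]
ee_rot: [[0.977, -0.21, 0.02], [-0.21, -0.978, -0.005], [0.02, 0.001, -1.0]]
wrist_force: [13.2, -2.7, 0.4]
gripper_width: 0.412
gripper_force: 30.0
```

Emit:
jog_arm:
  increments:
    - [0.2,0,-0.073,0]
    - [0.2,0,-0.073,0]
    - [0,0,0.1,0]
    - [0,0,0,0]
    - [-0.1,0,0.036,0]
    - [-0.1,0,0.036,0]
    - [0,0,0,0]

```text
time_s: 23.4
tcp_pos: [0.6808, -0.2383, 0.3008]
ee_rot: [[0.977, -0.211, 0.011], [-0.211, -0.978, -0.003], [0.011, 0.001, -1.0]]
wrist_force: [8.2, -1.8, 2.5]
gripper_width: 0.414
gripper_force: 30.0
```

Emit:
jog_arm:
  increments:
    - [-0.1,0,0.036,0]
    - [-0.1,0,0.036,0]
    - [0,0,0,0]

```text
time_s: 23.7
tcp_pos: [0.6788, -0.2377, 0.3016]
ee_rot: [[0.977, -0.21, 0.02], [-0.21, -0.978, -0.006], [0.021, 0.001, -1.0]]
wrist_force: [13.8, -2.8, 3.7]
gripper_width: 0.409
gripper_force: 30.0
```

```bash
python3 mom.py
```

```text
F tool [14.1367 -0.121  -3.4165] m tool [0.0023 3.6746 0.0253] moment world [-0.7688 -3.5933 -0.0211]
{'s': np.float64(0.10233642367178486), 'lat': np.float64(0.0005427289396378435), 'z': np.float64(0.30161284144278433), 'yaw': np.float64(-12.11992218251291), 'F': array([13.7746, -2.8303,  3.7124]), 't': 23.7}
world-axes moment lat(tool y) mm -0.03643529554704892 depth 0.29431302634715234 vs nose axis depth 0.2167 res [ 0.0333 -0.0003 -0.0113]
tool-axes moment lat(tool y) mm 18.099862424463254 depth -0.2191262997642081 vs nose axis depth 0.2167 res [ 0.6563 -0.0055 -0.2218]
```

The moment readings put the contact on the bottom lip now and on the top lip before. I'll split the difference.

Emit:
jog_arm:
  increments:
    - [0.2,0,-0.073,0]
    - [0.2,0,-0.073,0]
    - [0,0,-0.05,0]
    - [0,0,0,0]
    - [-0.1,0,0.036,0]
    - [-0.1,0,0.036,0]
    - [0,0,0,0]

```text
time_s: 24.4
tcp_pos: [0.6775, -0.2379, 0.297]
ee_rot: [[0.977, -0.213, -0.005], [-0.213, -0.977, 0.002], [-0.005, -0.0, -1.0]]
wrist_force: [0.1, 0.5, -3.2]
gripper_width: 0.413
gripper_force: 30.0
```

```bash
python3 mom.py
```

```text
F tool [-0.0135 -0.552   3.2089] m tool [0.0181 0.1091 0.0536] moment world [-0.0058 -0.1104 -0.0537]
{'s': np.float64(0.10110413467298632), 'lat': np.float64(3.291312467600341e-05), 'z': np.float64(0.29703787270183174), 'yaw': np.float64(-12.289234421653262), 'F': array([ 0.0875,  0.5473, -3.2085]), 't': 24.4}
world-axes moment lat(tool y) mm -2017.4303522775583 depth 6.747451999025827 vs nose axis depth 0.2167 res [ 0.0004  0.0101 -0.0335]
tool-axes moment lat(tool y) mm -5337.7538811924305 depth 17.75296865746321 vs nose axis depth 0.2167 res [-0.     -0.0013  0.0042]
```

Emit:
jog_arm:
  increments:
    - [-0.2,0,0.06,0]
    - [-0.2,0,0.06,0]
    - [0,0,0,0]

```text
time_s: 24.7
tcp_pos: [0.6702, -0.2362, 0.2956]
ee_rot: [[0.977, -0.212, -0.002], [-0.212, -0.977, 0.001], [-0.002, -0.0, -1.0]]
wrist_force: [0.4, 0.1, -5.0]
gripper_width: 0.413
gripper_force: 30.0
```

Emit:
jog_arm:
  increments:
    - [-0.2,0,0.06,0]
    - [-0.2,0,0.06,0]
    - [0,0,0,0]

```text
time_s: 25.0
tcp_pos: [0.6627, -0.2346, 0.2938]
ee_rot: [[0.977, -0.212, -0.001], [-0.212, -0.977, 0.0], [-0.001, -0.0, -1.0]]
wrist_force: [0.8, 0.6, -2.8]
gripper_width: 0.409
gripper_force: 30.0
```

```bash
python3 mom.py
```

```text
F tool [ 0.6626 -0.719   2.8318] m tool [-0.0514  0.5676  0.0002] moment world [-0.1707 -0.5438 -0.0003]
{'s': np.float64(0.08592731833917971), 'lat': np.float64(0.00012947464281515397), 'z': np.float64(0.29380112504528366), 'yaw': np.float64(-12.257011881264717), 'F': array([ 0.7985,  0.5629, -2.8321]), 't': 25.0}
world-axes moment lat(tool y) mm -166.67643555883714 depth 0.3877681477188999 vs nose axis depth 0.2167 res [ 0.0866 -0.0942  0.1914]
tool-axes moment lat(tool y) mm 348.2246860077285 depth -1.0387115749705274 vs nose axis depth 0.2167 res [-0.0674  0.0733 -0.1489]
```

Emit:
jog_arm:
  increments:
    - [-0.3,0,0.1,0]
    - [-0.3,0,0.1,0]
    - [-0.3,0,0.1,0]
    - [0,0,0,0]

```text
time_s: 25.4
tcp_pos: [0.6444, -0.2306, 0.2875]
ee_rot: [[0.977, -0.212, -0.003], [-0.212, -0.977, 0.001], [-0.003, -0.0, -1.0]]
wrist_force: [0.5, 0.1, -4.5]
gripper_width: 0.409
gripper_force: 30.0
```

Emit:
jog_arm:
  increments:
    - [-0.3,0,0.105,0]
    - [-0.3,0,0.105,0]
    - [-0.3,0,0.105,0]
    - [0,0,0,0]

```text
time_s: 25.8
tcp_pos: [0.6269, -0.2268, 0.2811]
ee_rot: [[0.977, -0.212, -0.002], [-0.212, -0.977, 0.001], [-0.002, -0.0, -1.0]]
wrist_force: [0.3, 0.7, -4.9]
gripper_width: 0.413
gripper_force: 30.0
```

```bash
python3 mom.py
```

```text
F tool [ 0.1945 -0.7121  4.921 ] m tool [-0.087   0.2118 -0.004 ] moment world [-0.13   -0.1885  0.0042]
{'s': np.float64(0.04927509502724726), 'lat': np.float64(5.947371848082129e-05), 'z': np.float64(0.2810820349094355), 'yaw': np.float64(-12.26639979503621), 'F': array([ 0.3297,  0.6582, -4.9213]), 't': 25.8}
world-axes moment lat(tool y) mm 237.95975710041347 depth -1.3051564602131993 vs nose axis depth 0.2167 res [ 0.0021 -0.0078  0.039 ]
tool-axes moment lat(tool y) mm 627.4283451657336 depth -3.313018704698704 vs nose axis depth 0.2167 res [-0.0023  0.0087 -0.0436]
```

Emit:
jog_arm:
  increments:
    - [-0.25,0,0.105,0]
    - [-0.25,0,0.105,0]
    - [-0.25,0,0.1,0]
    - [0,0,0,0]

```text
time_s: 26.2
tcp_pos: [0.6123, -0.2237, 0.275]
ee_rot: [[0.977, -0.212, -0.002], [-0.212, -0.977, 0.001], [-0.002, -0.0, -1.0]]
wrist_force: [-0.5, 0.0, -2.3]
gripper_width: 0.415
gripper_force: 30.0
```

Emit:
jog_arm:
  increments:
    - [-0.25,0,0.1,0]
    - [-0.25,0,0.1,0]
    - [0,0,0,0]

```text
time_s: 26.5
tcp_pos: [0.603, -0.2217, 0.2717]
ee_rot: [[0.977, -0.212, -0.001], [-0.212, -0.977, -0.0], [-0.001, 0.0, -1.0]]
wrist_force: [-1.2, 0.1, -0.3]
gripper_width: 0.408
gripper_force: 30.0
```

```bash
python3 mom.py
```

```text
F tool [-1.1642  0.1383  0.3173] m tool [-0.1552 -0.2737 -0.0106] moment world [-0.0936  0.3004  0.0107]
{'s': np.float64(0.02483265873995257), 'lat': np.float64(1.0848429998610444e-05), 'z': np.float64(0.27168742281797575), 'yaw': np.float64(-12.242917491330688), 'F': array([-1.1673,  0.1117, -0.3167]), 't': 26.5}
world-axes moment lat(tool y) mm 57.7758233854034 depth 0.1842188578954115 vs nose axis depth 0.2167 res [ 0.0689 -0.0082  0.0623]
tool-axes moment lat(tool y) mm 70.70630378571457 depth -0.3093109293413442 vs nose axis depth 0.2167 res [ 0.0621 -0.0074  0.0561]
```

It is about 94 mm in with negligible force. I'll release, go over the tail and push with closed fingers.

Emit:
jog_arm:
  increments:
    - [0,0,0,0]
    - [0,0,0,0]
    - [0,0,0,0]
    - [0,0,-0.5,0]
    - [0,0,-1,0]
    - [0,0,-1,0]
    - [0,0,-1,0]
    - [0,0,0,0]
  grip: 62

```text
time_s: 27.3
tcp_pos: [0.6044, -0.222, 0.3458]
ee_rot: [[0.977, -0.211, 0.008], [-0.211, -0.977, -0.002], [0.008, 0.0, -1.0]]
wrist_force: [0.2, 0.6, 0.7]
gripper_width: 0.714
gripper_force: 0.0
```

Run:
```python
from h import *
print(where()); w=eyes.capture("wrist"); t=eyes.capture("top"); cv2.imwrite("pics/top11.png",t); cv2.imwrite("pics/w11.png",w)
C=cam("top"); Rk=Rc(np.radians(YAW)); o=np.r_[M,.09]; xs=np.linspace(-.03,.10,261)
for y in (-.006,.006):
    uv=proj(C,np.c_[xs,np.full_like(xs,y),np.full_like(xs,.01175)]@Rk.T+o).astype(np.float32)
    b=cv2.remap(t.astype(np.float32),uv[None,:,0],uv[None,:,1],cv2.INTER_LINEAR)[0]; d=np.diff(b[:,0])
    print([(round(xs[i]*1e3,1),int(d[i-2:i+3].sum())) for i in range(3,len(d)-3) if abs(d[i])==np.abs(d[max(0,i-8):i+9]).max() and abs(d[i])>6])
C=cam("wrist"); uv=proj(C,np.c_[xs,0*xs+.006,0*xs+.01175]@Rk.T+o).astype(np.float32)
b=cv2.remap(w.astype(np.float32),uv[None,:,0],uv[None,:,1],cv2.INTER_LINEAR)[0]; d=np.diff(b[:,0])
print("w",[(round(xs[i]*1e3,1),b[i+4].astype(int).tolist()) for i in range(3,len(d)-5) if abs(d[i])==np.abs(d[max(0,i-8):i+9]).max() and abs(d[i])>6])
```

```text
{'s': np.float64(0.026312476146884367), 'lat': np.float64(4.0362760802869445e-06), 'z': np.float64(0.3458431250948792), 'yaw': np.float64(-12.208633734671427), 'F': array([0.1789, 0.5897, 0.7426]), 't': 27.3}
[(np.float64(-21.5), -29), (np.float64(-20.0), -36), (np.float64(-4.5), -42), (np.float64(4.5), 55), (np.float64(26.5), -59), (np.float64(44.0), 40), (np.float64(52.0), -49)]
[(np.float64(-19.0), -33), (np.float64(-4.5), -49), (np.float64(3.5), 58), (np.float64(26.5), -60), (np.float64(45.0), 38), (np.float64(52.0), -48)]
w [(np.float64(-27.5), [156, 165, 179]), (np.float64(-14.5), [32, 77, 176]), (np.float64(-6.5), [125, 131, 144]), (np.float64(-2.0), [36, 97, 197]), (np.float64(2.5), [169, 179, 188]), (np.float64(25.0), [33, 97, 194]), (np.float64(41.5), [157, 166, 181]), (np.float64(50.0), [20, 71, 176]), (np.float64(76.0), [19, 34, 150])]
```

Emit:
jog_arm:
  increments:
    - [0.8,0,0,0]
    - [0.8,0,0,0]
    - [0.8,0,0,0]
    - [0.8,0,0,0]
    - [0.75,0,0,0]
    - [0,0,0.9,0]
    - [0,0,0.95,0]
    - [0,0,0.95,0]
    - [0,0,0,0]
  grip: 0

```text
time_s: 28.3
tcp_pos: [0.6796, -0.2382, 0.2803]
ee_rot: [[0.977, -0.213, -0.009], [-0.213, -0.977, 0.002], [-0.01, -0.0, -1.0]]
wrist_force: [-0.5, -0.3, -0.9]
gripper_width: 0.027
gripper_force: 0.0
```

```bash
python3 -c "
from h import *
print(where(),sense()['gripper_width'])"
```

```text
{'s': np.float64(0.10320880196419169), 'lat': np.float64(0.00015147390927970218), 'z': np.float64(0.2802725593963361), 'yaw': np.float64(-12.29268399675467), 'F': array([-0.4899, -0.2765, -0.8832]), 't': 28.3} 0.02744206048842295
```

Emit:
jog_arm:
  increments:
    - [-0.5,0,0,0]
    - [-0.5,0,0,0]
    - [-0.25,0,0,0]
    - [0,0,0,0]
    - [0,0,0,0]

```text
time_s: 28.8
tcp_pos: [0.6564, -0.2332, 0.2861]
ee_rot: [[0.977, -0.212, 0.001], [-0.212, -0.977, -0.0], [0.001, 0.0, -1.0]]
wrist_force: [-0.3, -0.1, -0.2]
gripper_width: 0.005
gripper_force: 0.0
```

```bash
python3 -c "
from h import *
print(where(),sense()['gripper_width'])"
```

```text
{'s': np.float64(0.07953092649969101), 'lat': np.float64(0.00013810409399896335), 'z': np.float64(0.28609922808164684), 'yaw': np.float64(-12.239603340633805), 'F': array([-0.3029, -0.115 , -0.2465]), 't': 28.8} 0.005349408452711787
```

Emit:
jog_arm:
  increments:
    - [-0.2,0,-0.1,0]
    - [-0.2,0,0.073,0]
    - [-0.2,0,0.073,0]
    - [-0.2,0,0.073,0]
    - [-0.2,0,0.073,0]
    - [0,0,0,0]

```text
time_s: 29.4
tcp_pos: [0.6374, -0.229, 0.2825]
ee_rot: [[0.977, -0.212, 0.004], [-0.212, -0.977, -0.001], [0.004, 0.0, -1.0]]
wrist_force: [4.0, -1.4, 0.1]
gripper_width: 0.006
gripper_force: 2.0
```

Emit:
jog_arm:
  increments:
    - [-0.25,0,0.091,0]
    - [-0.25,0,0.091,0]
    - [-0.25,0,0.091,0]
    - [0,0,0,0]

```text
time_s: 29.8
tcp_pos: [0.6228, -0.2259, 0.2769]
ee_rot: [[0.977, -0.212, 0.004], [-0.212, -0.977, -0.001], [0.004, 0.0, -1.0]]
wrist_force: [4.4, -0.4, 2.6]
gripper_width: 0.004
gripper_force: 2.3
```

```bash
python3 -c "
from h import *
w=where();print(w,'tip rel axis',w['z']-.182-.09-.364*(w['s']-.0095))"
```

```text
{'s': np.float64(0.04507099724019601), 'lat': np.float64(0.00014638985929935107), 'z': np.float64(0.2769419494354258), 'yaw': np.float64(-12.222782008385272), 'F': array([ 4.3568, -0.418 ,  2.5606]), 't': 29.8} tip rel axis -0.00800589356000551
```

Emit:
jog_arm:
  increments:
    - [-0.2,0,0.06,0]
    - [-0.2,0,0.06,0]
    - [-0.2,0,0.06,0]
    - [0,0,0,0]

```text
time_s: 30.2
tcp_pos: [0.61, -0.2232, 0.2722]
ee_rot: [[0.977, -0.212, -0.001], [-0.212, -0.977, 0.0], [-0.001, -0.0, -1.0]]
wrist_force: [3.0, -0.8, 0.2]
gripper_width: 0.002
gripper_force: 1.8
```

Emit:
jog_arm:
  increments:
    - [-0.1,0,0.036,0]
    - [-0.1,0,0.036,0]
    - [0,0,0,0]

```text
time_s: 30.5
tcp_pos: [0.6062, -0.2224, 0.2709]
ee_rot: [[0.977, -0.212, -0.001], [-0.212, -0.977, 0.0], [-0.001, -0.0, -1.0]]
wrist_force: [4.4, -1.3, 0.5]
gripper_width: 0.004
gripper_force: 1.9
```

```bash
python3 -c "
from h import *
w=where();print(w,'tip rel axis',w['z']-.182-.09-.364*(w['s']-.0095))"
```

```text
{'s': np.float64(0.02816460973906814), 'lat': np.float64(3.6313651406886415e-05), 'z': np.float64(0.2708519829728794), 'yaw': np.float64(-12.257524883805331), 'F': array([ 4.44  , -1.2522,  0.5134]), 't': 30.5} tip rel axis -0.007941934972141414
```

Only 3 mm or so should remain, so I'm taking small steps to the stop.

Emit:
jog_arm:
  increments:
    - [-0.1,0,0.036,0]
    - [0,0,0,0]

```text
time_s: 30.7
tcp_pos: [0.605, -0.222, 0.2708]
ee_rot: [[0.977, -0.212, 0.002], [-0.212, -0.977, -0.001], [0.002, 0.0, -1.0]]
wrist_force: [6.1, -1.1, 0.8]
gripper_width: 0.004
gripper_force: 2.7
```

Emit:
jog_arm:
  increments:
    - [-0.1,0,0.036,0]
    - [0,0,0,0]

```text
time_s: 30.9
tcp_pos: [0.604, -0.2217, 0.2709]
ee_rot: [[0.977, -0.211, 0.006], [-0.211, -0.977, -0.002], [0.007, 0.0, -1.0]]
wrist_force: [8.4, -1.7, 1.8]
gripper_width: 0.001
gripper_force: 3.8
```

Emit:
jog_arm:
  increments:
    - [-0.1,0,0.036,0]
    - [0,0,0,0]

```text
time_s: 31.1
tcp_pos: [0.6031, -0.2214, 0.2711]
ee_rot: [[0.977, -0.211, 0.011], [-0.211, -0.978, -0.003], [0.011, 0.0, -1.0]]
wrist_force: [10.0, -3.1, 2.4]
gripper_width: 0.008
gripper_force: 4.9
```

Emit:
jog_arm:
  increments:
    - [-0.15,0,0.06,0]
    - [0,0,0,0]

```text
time_s: 31.3
tcp_pos: [0.6017, -0.221, 0.2713]
ee_rot: [[0.978, -0.21, 0.017], [-0.21, -0.978, -0.004], [0.018, 0.001, -1.0]]
wrist_force: [13.4, -3.7, 2.8]
gripper_width: 0.006
gripper_force: 6.6
```

Run:
```python
from h import *
w=where();L=sense()["ee_rot"][0,2]; s=w["s"]+L*.18/.977-.0095; z=w["z"]-.182
print(w,"axial",s*np.cos(P)+(z-.09)*np.sin(P),"normal",-s*np.sin(P)+(z-.09)*np.cos(P))
```

```text
{'s': np.float64(0.023437015518001376), 'lat': np.float64(0.00040571794665224866), 'z': np.float64(0.2712908093565247), 'yaw': np.float64(-12.118775277174727), 'F': array([13.3629, -3.7284,  2.8288]), 't': 31.3} axial 0.01582121346672049 normal -0.006513155691092125
```

It is at the hard stop: no more motion at about 14 N. I'll back away and check.

Emit:
jog_arm:
  increments:
    - [0.5,0,-0.2,0]
    - [1,0,-0.4,0]
    - [1,0,-0.4,0]
    - [0.5,0,-1,0]
    - [0,0,-1,0]
    - [0,0,-1,0]
    - [-0.5,0,-1,0]
    - [-0.5,0,-1,0]
    - [0,0,0,0]
    - [0,0,0,0]

```text
time_s: 32.3
tcp_pos: [0.6359, -0.2288, 0.3867]
ee_rot: [[0.977, -0.213, -0.003], [-0.213, -0.977, 0.001], [-0.004, -0.001, -1.0]]
wrist_force: [-0.5, 0.4, -0.8]
gripper_width: 0.006
gripper_force: 0.0
```

Run:
```python
from h import *
print(where()); w=eyes.capture("wrist"); t=eyes.capture("top"); b=eyes.capture("scene"); cv2.imwrite("pics/w12.png",w); cv2.imwrite("pics/s12.png",b)
Rk=Rc(np.radians(YAW)); o=np.r_[M,.09]; xs=np.linspace(-.03,.05,161)
for n,im in (("wrist",w),("top",t)):
  C=cam(n)
  for y in (-.006,.0,.006):
    uv=proj(C,np.c_[xs,0*xs+y,0*xs+.01175]@Rk.T+o).astype(np.float32)
    q=cv2.remap(im.astype(np.float32),uv[None,:,0],uv[None,:,1],cv2.INTER_LINEAR)[0]; d=np.abs(np.diff(q,axis=0)).max(1)
    print(n,y,[(round(xs[i]*1e3,1),q[i+4].astype(int).tolist()) for i in range(3,len(d)-5) if d[i]==d[max(0,i-6):i+7].max() and d[i]>8])
C=cam("wrist"); print("tail corners",proj(C,np.array([[.014,y,z] for z in(-.01175,.01175) for y in(.018,-.018)])@Rk.T+o).round())
for d in eyes.spot_in("wrist","cassette_tail")[:3]: print(d["conf"],(np.array(d["centre"])-o)@Rk)
for d in eyes.outline_of("wrist","cassette")[:3]:
    ys,xs_=np.nonzero(d["mask"]); print(d["conf"],xs_.min(),xs_.max(),ys.min(),ys.max())
```

```text
{'s': np.float64(0.05849452445452301), 'lat': np.float64(7.778704779485891e-05), 'z': np.float64(0.3867166629151382), 'yaw': np.float64(-12.274896661783323), 'F': array([-0.504 ,  0.3837, -0.8266]), 't': 32.3}
wrist -0.006 [(np.float64(29.5), [51, 76, 120]), (np.float64(35.0), [8, 54, 133]), (np.float64(39.0), [127, 134, 142]), (np.float64(46.0), [23, 20, 135])]
wrist 0.0 [(np.float64(-12.5), [33, 70, 151]), (np.float64(-12.0), [17, 61, 154]), (np.float64(-4.0), [83, 88, 100]), (np.float64(2.5), [37, 70, 147]), (np.float64(3.0), [28, 68, 156]), (np.float64(13.0), [21, 43, 96]), (np.float64(23.5), [56, 59, 66]), (np.float64(30.5), [104, 112, 120]), (np.float64(31.0), [106, 115, 121]), (np.float64(35.5), [7, 50, 138]), (np.float64(39.0), [69, 72, 80]), (np.float64(46.0), [14, 12, 73])]
wrist 0.006 [(np.float64(29.5), [6, 48, 127]), (np.float64(39.0), [69, 77, 90]), (np.float64(45.5), [19, 15, 75])]
top -0.006 [(np.float64(-4.5), [97, 160, 241])]
top 0.0 [(np.float64(-4.5), [108, 171, 246]), (np.float64(-3.5), [87, 159, 246]), (np.float64(-2.5), [85, 160, 246]), (np.float64(16.5), [61, 80, 145])]
top 0.006 [(np.float64(-4.5), [97, 159, 242]), (np.float64(16.5), [45, 67, 145])]
tail corners [[301. 230.]
 [339. 230.]
 [300. 248.]
 [340. 248.]]
0.73 [ 0.0151 -0.0012 -0.0072]
0.79 302 339 228 245
```

```bash
python3 -c "
from station import r
print(r.finish_job())"
```

```text
the job is handed in; nothing more can be done
None
```

I pushed the cassette home in the orange-rimmed sleeve, orange end out, and handed the job in at about 32 s; the cameras put its tail roughly 13–16 mm outside the mouth (14 mm is fully home), but no verdict came back.

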